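# Load the bench parts washer with the axles and make it ready to run

### The arm

A 6-joint arm with a two-finger parallel gripper is mounted at the origin on the work surface. World frame = base frame: x ahead of the robot, y to its left, z up, the work surface at z = 0. Lengths are in m, angles in rad, forces in N, time in s.
With the tool pointing down it reaches from about 0.35 to 0.975 m from the base axis. Payload 4.9 kg.
Tool frame: the origin (TCP) lies at the very end of the fingers, on their centre line; the grasp point (between the pads) lies ctrl.hold_point_z behind it (ctrl.hold_point_z is the distance from the TCP to the grasp point, in m); z points along the fingers, y is the line along which they close (so a half turn about z gives the same grasp; the last joint's range is limited). The gripper opens to 85 mm and grips with 20 to 120 N. Pads are 22 mm wide; open, the fingers measure 114 mm over their backs; the gripper's body (76 mm by 85 mm) begins 54 mm behind the grasp point. The pads swing forward as they close: fully open they stand 13 mm farther back than shut.
Start: joints at [-1.254, 0.053, 1.613, -0, 1.476, -0.119], TCP at [0.264, -0.567, 0.231] pointing down, gripper open.
Joint ranges: [-3.01, 3.01], [-1.01, 2.22], [0.06, 2.58], [-1.02, 4.17], [0.09, 2.62], [-3.14, 3.14]. Speed limits (rad/s): [2.57, 2.57, 3.14, 3.14, 3.14, 3.14].

### API

Orientations are given as a rotation vector (axis times angle).
In Python, from station import ctrl gives the robot as it stands. The module is installed in compiled form; this text tells all that it offers.
- The arm moves only by the tool jog_arm, never from a script. Its argument "deltas" is a list of rows, each a list of 3 entries, a list of its own where there are three numbers: the closure, from -1 (fully open) to 1 (shut), then the shift along the world's x, y, z scaled (see below), then the turn, a rotation vector about the world's x, y, z scaled (see below). A call has 1 to 12 rows; each row is the pose to reach, as a shift and turn from the pose commanded when the call began, turning the shorter way round; what a row does not reach only later rows make up. The controller multiplies each number of a shift by 0.4 m and each number of a turn by 180 degrees. A row lasts 1/12 s, in which the tool goes at most 41.7 mm and 7.16 degrees, less where a joint would pass 70% of its speed; a pose out of reach is approached as far as the arm can. A call with a number of a shift or a turn outside -1 to 1 is refused whole. A call with a gripper value outside its range is refused whole. The fingers move at their own pace and stop on an object; "squeeze" is the grip in N (left out, the last holds). Time passes only in rows, so rows that repeat a pose let the fingers close. It gives the time, the measured TCP pose, the force, the opening and the grip force at its end, in the units of the state.
- ctrl.get_obs(): the state, without advancing time (a new reading comes with each control period).
- ctrl.get_image(name): name is "scene" or "top" or "wrist"; returns the picture (384x512x3 uint8, red, green, blue); there is no depth.
- ctrl.get_calibration(name): a dict with "K" (3x3 intrinsics, pixels), "extrinsics" (4x4, takes a point from world to camera coordinates). Camera axes: x right, y down, z forward; pixel columns grow to the right and rows downward; lengths in m; the calibration is good to about 2 mm. The wrist camera is an equidistant fisheye: a pixel r from the principal point sees the ray r / f radians off the axis. A picture is of the moment at which its call begins: read the wrist's pose just before it. get_calibration takes no time and is no camera call; for the wrist camera it gives the pose at the moment of the call.
- ctrl.finish_job(): hands the job in; it is judged then, once.
The state is a dict: "t": time; "q": joint angles; "dq": joint speeds; "effort": joint torques, N m; "tool_pos": TCP position; "tool_rot": TCP orientation; "contact_force": force on the tool from outside, world axes, zero at the start; "wrist_torque": the same for the moment, N m; "opening": finger opening in m; "grip_force": force on a finger pad.
Only numpy, scipy, OpenCV 4.12 (cv2) and the standard library are available. Lean on these libraries where they do the work, as an engineer would, in place of code of your own. Each camera call takes 0.05 s, during which the arm holds its last target. There are 200 camera calls.

### The job

Make the parts washer safe before loading: push its red mushroom stop button down until it latches, while the axles are still in the wooden stand. Then pull every axle out of the stand, lay them all flat in the washer's tray, and put the lid over the tank's rim so that it sits fully down. Last, with the lid on, turn the stop button clockwise until it pops back up; leave the other things on the bench where they are.

Things in the scene. Friction and masses are not known exactly. Their poses are not given: they have to be found in the camera images.
- estop (a joint): Push travel of the red mushroom stop button on the washer's deck, m: 0 = up (released), 0.008 = pushed down and latched. A snap spring resists with about 10 N at the top, falling to 0 at 4 mm; past that it snaps to the bottom by itself and stays there. It is released only by turning the head clockwise (seen from above).
- estop_knob (a joint): Turn of the red mushroom head, rad: 0 at rest, positive clockwise seen from above, at most 1.25. While the button is latched, turning lifts the head on a cam (about 0.8 mm per 0.1 rad); past about 0.7 rad it springs up by itself, and once let go the head turns back to 0 (weak spring). Turn about 1 rad.
- estop_top (a point): Centre of the top of the red mushroom head, a disc 40 mm across reaching 19 mm down from this point, on a black neck 23 mm across over a yellow disc 62 mm across and 3 mm thick lying on the deck. This point is 39 mm above the deck when the button is up, 31 mm when latched; it turns with the head. It is 185 mm from the tank's centre along the washer's -y.
- washer: Grey bench-top parts washer, fixed, 260 mm deep (x) by 370 mm wide (y), deck 170 mm above the bench. Origin under the centre of its tank at bench height, z up, x depth away from the robot. The housing reaches 130 mm to +x, -x and +y and 240 mm to -y, where the deck carries the stop button.
- washer_tray (a point): Centre of the flat steel tray in the tank's mouth, on its upper face, 166 mm above the bench; axes as washer. The tray measures 190 mm (x) by 210 mm (y); it is surrounded by a flange 6 mm thick that stands 14 mm above the tray and 10 mm above the deck.
- washer_deck (a point): Centre of the tank's mouth at deck height (170 mm above the bench); axes as washer. The lid, fully down, has its origin here with its axes along these (or turned by half a turn): it goes round the flange (outside 202 x 222 mm) with 6 mm play on each side and its edge rests on the deck.
- lid: Loose aluminium lid, an upside-down pan 220 (x) by 240 mm (y) outside, 214 x 234 inside, 45 mm high (42 inside), 0.5 kg, flat on the bench at the start. Origin at the centre of its open underside, z up. On top a black bar handle 12 x 12 mm in section, 110 mm long along the lid's y, its centre 74 mm above the origin (29 above the lid's top), on posts 48 mm either side of the middle.
- stand: Wooden block 120 x 120 mm, 70 mm high, fixed, with four upright holes 20 mm across and 60 mm deep at +-32 mm in x and y from its middle, in which the axles stand. Origin under its centre at bench height.
- axle1_mid (a point): Steel axle 150 mm long, 0.15 kg: round shaft 14 mm across, 130 mm long, then a dark hexagon head 24 mm across flats, 20 mm long. This point is the middle of its length, z along it to the head; it balances 15 mm from here towards the head. If present it starts upright in the stand's hole at x -32, y -32 mm (stand axes), this point 85 mm above the bench, 90 mm of it above the block. None if absent.
- axle2_mid (a point): Steel axle 150 mm long, 0.15 kg: round shaft 14 mm across, 130 mm long, then a dark hexagon head 24 mm across flats, 20 mm long. This point is the middle of its length, z along it to the head; it balances 15 mm from here towards the head. If present it starts upright in the stand's hole at x -32, y +32 mm (stand axes), this point 85 mm above the bench, 90 mm of it above the block. None if absent.
- axle3_mid (a point): Steel axle 150 mm long, 0.15 kg: round shaft 14 mm across, 130 mm long, then a dark hexagon head 24 mm across flats, 20 mm long. This point is the middle of its length, z along it to the head; it balances 15 mm from here towards the head. If present it starts upright in the stand's hole at x +32, y -32 mm (stand axes), this point 85 mm above the bench, 90 mm of it above the block. None if absent.
- axle4_mid (a point): Steel axle 150 mm long, 0.15 kg: round shaft 14 mm across, 130 mm long, then a dark hexagon head 24 mm across flats, 20 mm long. This point is the middle of its length, z along it to the head; it balances 15 mm from here towards the head. If present it starts upright in the stand's hole at x +32, y +32 mm (stand axes), this point 85 mm above the bench, 90 mm of it above the block. None if absent.
- spray_can: Green spray can, 58 mm across, 200 mm tall; belongs where it is. Origin underneath its middle.
- grease_tub: White tub, 84 mm across, 75 mm tall; belongs where it is. Origin underneath its middle.
- spanner: Steel spanner 170 mm long lying on the bench; belongs where it is. Origin underneath its middle.
There are look-alikes about, which are no part of the job. What is shaped like the part that bears axle3_mid but blue or green is not meant. Leave any green look-alike of the part that bears axle4_mid alone.

How it is judged:
By the outcome, as a careful person would: the job done as asked, in the order asked, and still so for the second after the job is handed in, with the robot touching nothing.
Of axle1, axle2, axle3, axle4 only 3 to 4 are there at a start; the rules pass over those that are not, and their reading is None.
At some moment in a run one of lid may be knocked a few centimetres aside while the robot is not near it.
Once in a run the grip may slacken for a moment while it holds something.
It also fails if it takes over 208 s, if anything falls off the work surface, if the arm or the gripper's body presses on something with over 40 N, if the wrist force passes 120 N, or if a joint passes its speed limit or range.

## Working session

There is one attempt and no reset: what is moved stays moved. The work goes in short steps, Python scripts to look and compute and a tool call to move; the robot and the scene stay as the last step left them, time stands still between calls to the robot, and variables do not carry over. Pictures are saved under pics/ and viewed, at most 16 in all, crops included, and the job is handed in when it is done.

Besides the shell and the picture viewer there is one more tool, called as name(argument=value, ...) on one line, values as JSON. jog_arm: Moves the arm, as the interface text tells. Its arguments: {"type":"object","properties":{"deltas":{"type":"array","items":{"type":"array"}},"squeeze":{"type":"number"}},"required":["deltas"]}

```bash
mkdir -p pics; ls; python3 - <<'E'
from station import ctrl
import cv2,numpy as np
o=ctrl.get_obs()
print({k:np.round(v,3).tolist() for k,v in o.items()}, ctrl.hold_point_z)
for n in ("scene","top"):
    im=ctrl.get_image(n); np.save(f"pics/{n}0.npy",im); cv2.imwrite(f"pics/{n}0.png",cv2.resize(im[:,:,::-1],(800,600),interpolation=cv2.INTER_CUBIC))
    c=ctrl.get_calibration(n); print(n,np.round(c["K"],1).tolist(),np.round(c["extrinsics"],3).tolist())
E
```

```text
pics
{'t': 0.0, 'q': [-1.254, 0.053, 1.614, -0.0, 1.476, -0.119], 'dq': [0.001, -0.001, -0.002, -0.001, -0.0, 0.0], 'effort': [0.001, -39.367, -37.018, -0.0, 0.007, -0.0], 'tool_pos': [0.264, -0.566, 0.23], 'tool_rot': [-3.065, -0.679, 0.0], 'contact_force': [-0.077, -0.429, -0.756], 'wrist_torque': [-0.004, -0.062, -0.038], 'grip_force': 0.0, 'opening': 0.086} 0.0187
scene [[369.0, 0.0, 254.8], [0.0, 369.0, 200.8], [0.0, 0.0, 1.0]] [[0.601, 0.799, 0.007, -0.388], [0.643, -0.478, -0.598, -0.293], [-0.474, 0.364, -0.802, 1.415], [0.0, 0.0, 0.0, 1.0]]
top [[482.9, 0.0, 259.8], [0.0, 482.9, 190.5], [0.0, 0.0, 1.0]] [[0.017, -1.0, -0.007, 0.034], [-0.99, -0.016, -0.142, 0.621], [0.142, 0.009, -0.99, 1.615], [0.0, 0.0, 0.0, 1.0]]
```

View pics/scene0.png

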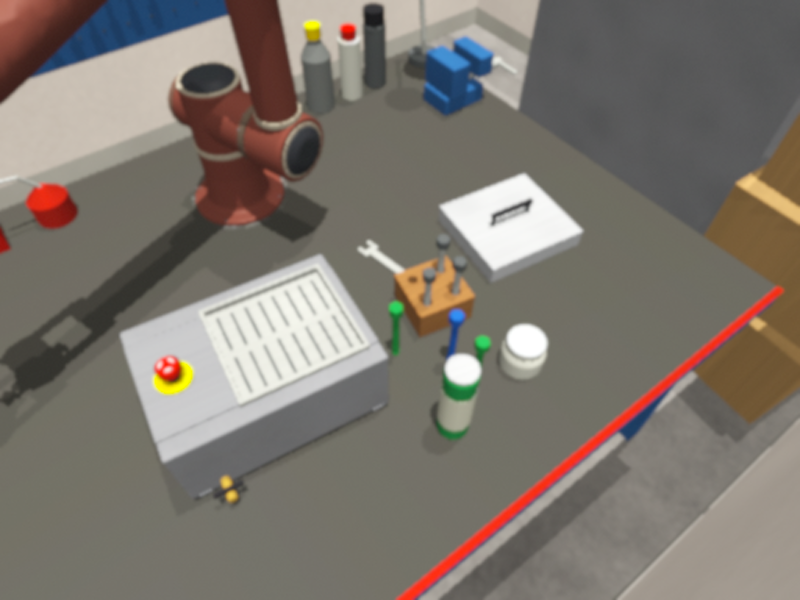

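View pics/top0.png

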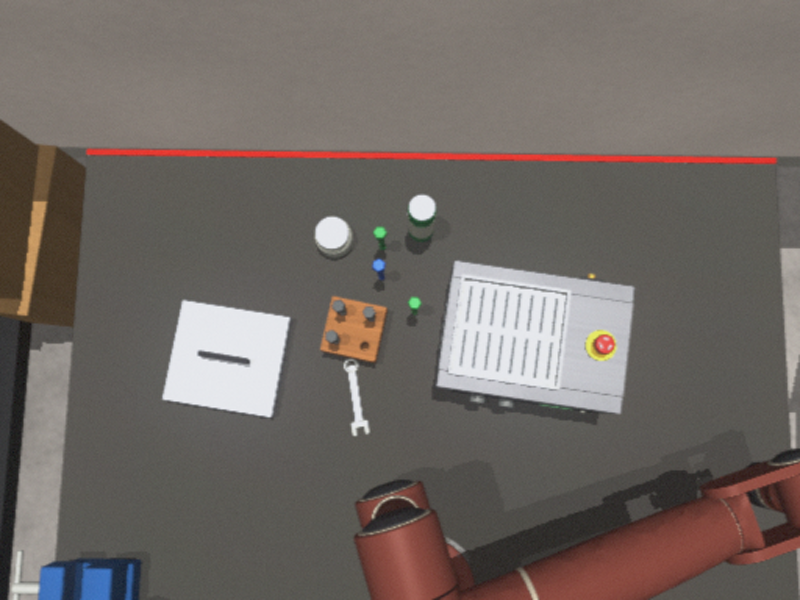

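Scene view: washer with red button at (168,367). The wooden stand at (433,290) has three dark-headed axles at (443,243), (459,263) and (429,275), and an empty hole at (412,280). Lid at (510,222).
Top view: axle heads at (339,307), (369,313) and (332,338), with the empty hole at (364,345), which is stand −x −y, so axle1 is absent.

What could be mistaken for an axle (top view): green upright axles at (380,233) and (414,303), and a blue one at (378,266), all outside the stand. My choice is the three dark heads in the wooden block. There is also a red thing beside the base at scene (50,205), which is not the button; the button is the red one on the yellow disc.

```bash
cat > h.py <<'E'
from station import ctrl
import cv2,numpy as np
from scipy.optimize import least_squares
C={n:ctrl.get_calibration(n) for n in("scene","top")}
def proj(c,P):
    K,E=np.array(c["K"]),np.array(c["extrinsics"]); P=np.atleast_2d(P)
    p=(E[:3,:3]@P.T+E[:3,3:]).T; q=p@K.T; return q[:,:2]/q[:,2:]
def tri(obs): # {name:(u,v)} in native pixels -> point, residual px
    f=lambda X:np.concatenate([proj(C[n],X)[0]-np.array(uv) for n,uv in obs.items()])
    s=least_squares(f,[.5,0,.1]); return s.x,np.abs(s.fun).max()
def onplane(c,uv,z):
    K,E=np.array(c["K"]),np.array(c["extrinsics"]); R,t=E[:3,:3],E[:3,3]
    d=R.T@np.linalg.solve(K,[uv[0],uv[1],1]); o=-R.T@t
    return o+d*(z-o[2])/d[2]
E
python3 - <<'E'
from h import *
S=.64
pts={"estop":((168,362),(604,343)),"ax_a(443,243)":((443,243),(332,338)),"ax_b(459,263)":((459,263),(339,307)),"ax_c(429,275)":((429,275),(369,313)),
"deck c1":((121,335),(621,412)),"deck c2":((322,257),(437,387)),"deck c3":((387,354),(455,262)),"deck c4":((165,455),(634,287)),"handle":((512,212),(224,357)),
"lid c":((525,177),(163,402)),"lidc2":((440,210),(273,417)),"lidc3":((582,231),(182,301)),"stand1":((395,288),(376,363)),"stand2":((474,294),(331,297)),"stand3":((415,314),(386,305))}
for k,(a,b) in pts.items():
    P,r=tri({"scene":np.array(a)*S,"top":np.array(b)*S}); print(k,P.round(3),round(r,1))
t,s=np.load("pics/top0.npy"),np.load("pics/scene0.npy")
a=t[160:275,190:260][:,:,::-1]; b=s[130:240,240:320][:,:,::-1]; 
f=lambda i:cv2.resize(i,(400,580),interpolation=cv2.INTER_CUBIC)
cv2.imwrite("pics/crop1.png",np.hstack([f(a),f(b)]))
E
```

```text
estop [ 0.514 -0.342  0.214] 1.0
ax_a(443,243) [0.522 0.197 0.145] 1.1
ax_b(459,263) [0.586 0.183 0.152] 1.0
ax_c(429,275) [0.574 0.121 0.15 ] 0.8
deck c1 [ 0.381 -0.384  0.167] 1.4
deck c2 [ 0.425 -0.018  0.16 ] 1.2
deck c3 [ 0.679 -0.052  0.173] 1.0
deck c4 [ 0.632 -0.41   0.181] 2.0
handle [0.484 0.436 0.064] 1.0
lid c [0.388 0.575 0.029] 1.8
lidc2 [0.358 0.332 0.033] 1.3
lidc3 [0.607 0.541 0.041] 0.7
stand1 [0.479 0.112 0.026] 1.2
stand2 [0.616 0.208 0.072] 0.4
stand3 [0.595 0.082 0.085] 1.3
```

View pics/crop1.png

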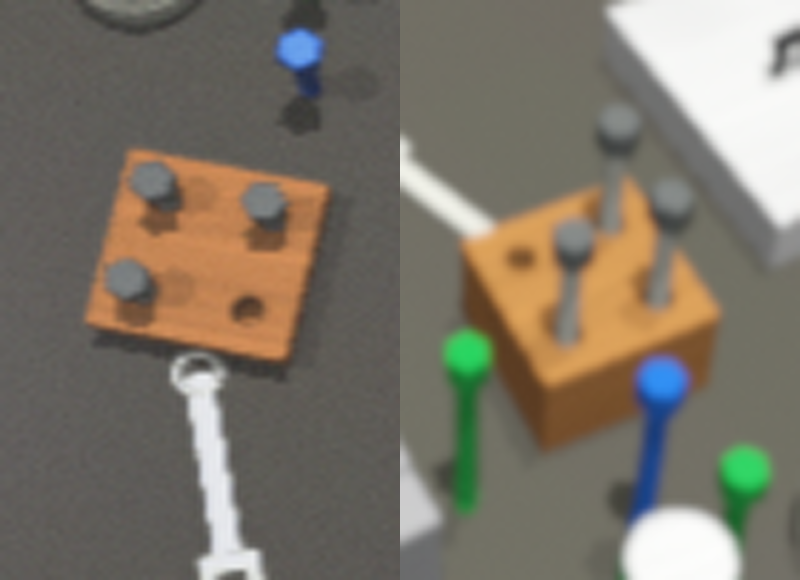

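The crop shows three grey hexagon heads in the block (left half: (153,183), (263,205), (128,280)). The empty hole is at (245,307). The blue and green ones stand outside, so the choice is confirmed.

```bash
cat >> h.py <<'E'
def fit(local,obs,x0):  # local pts Nx3; obs list of dicts name->uv(800px); pose x,y,yaw
    def f(p):
        c,s=np.cos(p[2]),np.sin(p[2]); R=np.array([[c,-s,0],[s,c,0],[0,0,1]])
        W=np.array(local)@R.T+[p[0],p[1],0]
        return np.concatenate([proj(C[n],w)[0]-np.array(uv)*.64 for w,o in zip(W,obs) for n,uv in o.items()])
    s=least_squares(f,x0,loss="soft_l1"); return s.x,np.sqrt(np.mean(s.fun**2))
E
python3 - <<'E'
from h import *
T=lambda a,b:{"scene":a,"top":b}
t={"top":0}
L=[(-.13,-.24,.17),(-.13,.13,.17),(.13,.13,.17),(.13,-.24,.17),(0,-.185,.209),(-.101,-.111,.18),(-.101,.111,.18),(.101,.111,.18),(.101,-.111,.18)]
O=[T((121,335),(621,412)),T((322,257),(437,387)),T((387,354),(455,262)),T((165,455),(634,287)),T((168,362),(604,343)),
{"top":(560,388)},{"top":(449,374)},{"top":(462,277)},{"top":(571,290)}]
print("washer",fit(L,O,[.53,-.15,-.13]))
for n in("scene","top"): print(n,fit(L,[{n:o[n]} if n in o else {} for o in O],[.53,-.15,-.13]))
L=[(-.032,.032,.16),(.032,.032,.16),(.032,-.032,.16),(-.06,-.06,.07),(.06,.06,.07),(.06,-.06,.07)]
O=[T((443,240),(332,336)),T((459,260),(339,305)),T((429,273),(369,312)),{"top":(375,363)},{"top":(332,297)},{"top":(386,304)}]
print("stand",fit(L,O,[.55,.16,-.13]))
for n in("scene","top"): print(n,fit(L,[{n:o[n]} if n in o else {} for o in O],[.55,.16,-.13]))
L=[(-.11,.12,.045),(-.11,-.12,.045),(.11,.12,.045),(.11,-.12,.045),(0,0,.074)]
O=[T((525,176),(163,402)),T((440,210),(273,417)),T((582,231),(182,301)),{"top":(290,317)},T((512,210),(224,356))]
print("lid",fit(L,O,[.5,.4,-.13]))
for n in("scene","top"): print(n,fit(L,[{n:o[n]} if n in o else {} for o in O],[.5,.4,-.13]))
E
```

```text
washer (array([ 0.53571473, -0.16357249, -0.12125008]), np.float64(1.7104722368839558))
scene (array([ 0.53531634, -0.15738761, -0.13011374]), np.float64(1.8711425729079654))
top (array([ 0.53541092, -0.16650287, -0.12190489]), np.float64(0.6754224336277997))
stand (array([ 0.54955023,  0.15665313, -0.17385395]), np.float64(0.7675967315710795))
scene (array([ 0.55155224,  0.15854637, -0.18171322]), np.float64(0.4581860149246674))
top (array([ 0.54803668,  0.1556783 , -0.17588916]), np.float64(0.6603771842313727))
lid (array([ 0.48421554,  0.4329276 , -0.13264159]), np.float64(1.1284867134750702))
scene (array([ 0.49048234,  0.43414636, -0.12761128]), np.float64(0.6666021054035728))
top (array([ 0.48047202,  0.4317575 , -0.12578976]), np.float64(0.4209836508905649))
```

jog_arm(deltas=[[1, [0.62, 0.54, 0.15], [0, 0, 0]], [1, [0.62, 0.54, 0.15], [0, 0, 0]], [1, [0.62, 0.54, 0.15], [0, 0, 0]], [1, [0.62, 0.54, 0.15], [0, 0, 0]], [1, [0.62, 0.54, 0.15], [0, 0, 0]], [1, [0.62, 0.54, 0.15], [0, 0, 0]], [1, [0.62, 0.54, 0.15], [0, 0, 0]], [1, [0.62, 0.54, 0.15], [0, 0, 0]], [1, [0.62, 0.54, 0.15], [0, 0, 0]], [1, [0.62, 0.54, 0.15], [0, 0, 0]], [1, [0.62, 0.54, 0.15], [0, 0, 0]]], squeeze=40)

```text
t: 1.02
tool_pos: [0.5115, -0.3505, 0.2906]
tool_rot: [-3.067, -0.68, 0.002]
contact_force: [0.4, 0.9, -0.6]
opening: 0.0
grip_force: 0.0
```

```bash
cat >> h.py <<'E'
def wray(c,uv,z):  # fisheye pixel -> point on plane z
    K,E=np.array(c["K"]),np.array(c["extrinsics"]); R,t=E[:3,:3],E[:3,3]
    x,y=(uv[0]-K[0,2])/K[0,0],(uv[1]-K[1,2])/K[1,1]; th=np.hypot(x,y)
    d=R.T@np.array([x/th*np.sin(th),y/th*np.sin(th),np.cos(th)]); o=-R.T@t
    return o+d*(z-o[2])/d[2]
def wproj(c,P):
    K,E=np.array(c["K"]),np.array(c["extrinsics"]); p=E[:3,:3]@np.array(P)+E[:3,3]
    th=np.arctan2(np.hypot(p[0],p[1]),p[2]); r=np.hypot(p[0],p[1])
    return np.array([K[0,2]+K[0,0]*th*p[0]/r,K[1,2]+K[1,1]*th*p[1]/r])
E
cat > snap.py <<'E'
import sys,pickle
from h import *
n=sys.argv[1]; o=ctrl.get_obs(); c=ctrl.get_calibration("wrist"); im=ctrl.get_image("wrist")
pickle.dump((o,c,im),open(f"pics/{n}.pkl","wb")); cv2.imwrite(f"pics/{n}.png",cv2.resize(im[:,:,::-1],(800,600),interpolation=cv2.INTER_CUBIC))
print(round(o["t"],2),np.round(o["tool_pos"],4),np.round(o["tool_rot"],3),np.round(o["q"],3),np.round(o["contact_force"],1),round(o["opening"],4))
E
python3 snap.py w1; python3 -c "
from h import *;c=ctrl.get_calibration('wrist');print(c)"
```

```text
1.02 [ 0.5115 -0.3505  0.2906] [-3.067e+00 -6.800e-01  2.000e-03] [-7.200e-01  1.400e-02  1.555e+00 -1.000e-03  1.574e+00  4.140e-01] [ 0.4  0.9 -0.6] 0.0
{'K': array([[297.31863964,   0.        , 256.69838252],
       [  0.        , 297.31863964, 192.61618057],
       [  0.        ,   0.        ,   1.        ]]), 'extrinsics': array([[ 4.20731188e-01, -9.07184993e-01, -8.10499607e-04,
        -5.33232466e-01],
       [-8.67835933e-01, -4.02741967e-01,  2.90963403e-01,
         2.46748884e-01],
       [-2.64284054e-01, -1.21713997e-01, -9.56733840e-01,
         5.28334959e-01],
       [ 0.00000000e+00,  0.00000000e+00,  0.00000000e+00,
         1.00000000e+00]])}
```

View pics/w1.png

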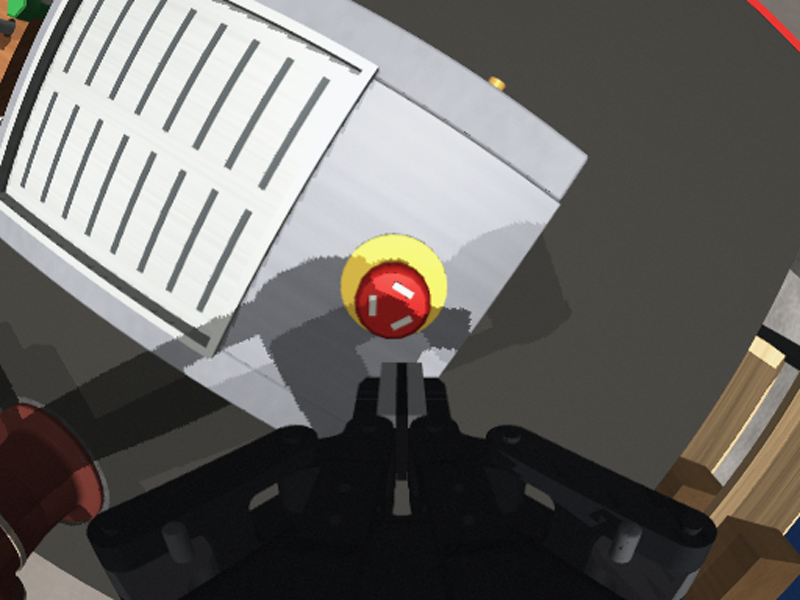

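The wrist view shows the red head at (393,300), the yellow disc at (394,285), flange outer corners at about (378,66) and (212,356), and the housing corner at (587,155).

```bash
python3 - <<'E'
from h import *; import pickle
o,c,im=pickle.load(open("pics/w1.pkl","rb"))
h=cv2.cvtColor(im,cv2.COLOR_RGB2HSV)
w=lambda u,v,z:wray(c,(u*.64,v*.64),z).round(4)
red=((h[:,:,0]<6)|(h[:,:,0]>174))&(h[:,:,1]>150); red[:, :200]=0; red[:,300:]=0; red[:150]=0
v,u=np.nonzero(red); print("red bbox",u.min(),u.max(),v.min(),v.max(), "top?",w(393,297,.209))
ye=(abs(h[:,:,0]-28)<6)&(h[:,:,1]>120); ye[:120]=0;v,u=np.nonzero(ye);print("yel",u.min(),u.max(),v.min(),v.max())
uc=(u.min()+u.max()+1)/2/.64; vt=v.min()/.64
print("yellow rim far, left, right:",w(394,vt,.173),w(u.min()/.64,287,.173),w((u.max()+1)/.64,287,.173))
print("head left/right/far/near at rim z~.2",w(356,300,.198),w(431,300,.198),w(393,262,.2),w(393,338,.2))
for n,p in {"+x-y":(378,66),"-x-y":(212,356),"-x+y":(5,195)}.items(): print("flange",n,w(*p,.18))
print("deck +x-y",w(587,155,.17))
x=[.535,-.1655,-.122]
for l in [(.101,-.111,.18),(-.101,-.111,.18),(-.101,.111,.18),(.13,-.24,.17),(0,-.185,.209),(0,-.185,.173)]:
    cc,s=np.cos(x[2]),np.sin(x[2]); P=[x[0]+cc*l[0]-s*l[1],x[1]+s*l[0]+cc*l[1],l[2]]; print(l,np.round(P,4),(wproj(c,P)/.64).round(0))
E
```

```text
red bbox 228 274 168 216 top? [ 0.5168 -0.3435  0.209 ]
yel 225 285 150 196
yellow rim far, left, right: [ 0.5407 -0.3325  0.173 ] [ 0.5022 -0.3229  0.173 ] [ 0.5257 -0.3733  0.173 ]
head left/right/far/near at rim z~.2 [ 0.504  -0.3276  0.198 ] [ 0.5208 -0.3637  0.198 ] [ 0.5314 -0.3367  0.2   ] [ 0.4934 -0.3541  0.2   ]
flange +x-y [ 0.6225 -0.2852  0.18  ]
flange -x-y [ 0.4253 -0.2589  0.18  ]
flange -x+y [ 0.4607 -0.0606  0.18  ]
deck +x-y [ 0.6333 -0.4143  0.17  ]
(0.101, -0.111, 0.18) [ 0.6217 -0.288   0.18  ] [382.  69.]
(-0.101, -0.111, 0.18) [ 0.4212 -0.2634  0.18  ] [217. 364.]
(-0.101, 0.111, 0.18) [ 0.4483 -0.043   0.18  ] [-11. 203.]
(0.13, -0.24, 0.17) [ 0.6348 -0.4195  0.17  ] [595. 157.]
(0, -0.185, 0.209) [ 0.5125 -0.3491  0.209 ] [399. 309.]
(0, -0.185, 0.173) [ 0.5125 -0.3491  0.173 ] [400. 290.]
```

jog_arm(deltas=[[1, [0.005, 0.01, -0.1], [0, 0, 0]], [1, [0.005, 0.01, -0.19], [0, 0, 0]], [1, [0.005, 0.01, -0.2], [0, 0, 0]], [1, [0.005, 0.01, -0.205], [0, 0, 0]], [1, [0.005, 0.01, -0.21], [0, 0, 0]], [1, [0.005, 0.01, -0.215], [0, 0, 0]], [1, [0.005, 0.01, -0.22], [0, 0, 0]], [1, [0.005, 0.01, -0.224], [0, 0, 0]], [1, [0.005, 0.01, -0.227], [0, 0, 0]], [1, [0.005, 0.01, -0.228], [0, 0, 0]], [1, [0.005, 0.01, -0.228], [0, 0, 0]]])

```text
t: 1.98
tool_pos: [0.5139, -0.3466, 0.2003]
tool_rot: [3.067, 0.679, 0.0]
contact_force: [0.6, 1.1, 0.2]
opening: -0.0001
grip_force: 0.0
```

jog_arm(deltas=[[1, [0, 0, -0.002], [0, 0, 0]], [1, [0, 0, -0.004], [0, 0, 0]], [1, [0, 0, -0.005], [0, 0, 0]], [1, [0, 0, -0.005], [0, 0, 0]]])

```text
t: 2.32
tool_pos: [0.5141, -0.3467, 0.1999]
tool_rot: [3.066, 0.679, 0.001]
contact_force: [-1.2, 1.7, 7.0]
opening: 0.0
grip_force: 3.1
```

jog_arm(deltas=[[1, [0, 0, 0.1], [0, 0, 0]], [1, [0, 0, 0.2], [0, 0, 0]], [1, [0, 0, 0.233], [0, 0, 0]], [1, [-0.005, -0.01, 0.233], [0, 0, 0]], [1, [-0.005, -0.01, 0.233], [0, 0, 0]], [1, [-0.005, -0.01, 0.233], [0, 0, 0]]])

```text
t: 2.82
tool_pos: [0.5112, -0.3503, 0.2894]
tool_rot: [-3.065, -0.678, 0.002]
contact_force: [0.2, 0.1, -0.4]
opening: 0.0001
grip_force: 0.0
```

```bash
python3 snap.py w2; python3 - <<'E'
from h import *; import pickle
for k in("w1","w2"):
    o,c,im=pickle.load(open(f"pics/{k}.pkl","rb"))
    h=cv2.cvtColor(im,cv2.COLOR_RGB2HSV)
    red=((h[:,:,0]<6)|(h[:,:,0]>174))&(h[:,:,1]>150); red[:, :200]=0; red[:,300:]=0; red[:150]=0;red[225:]=0
    v,u=np.nonzero(red); print(k,u.min(),u.max(),v.min(),v.max(),u.mean(),v.mean(),len(u))
    for z in(.201,.209):print(wproj(c,[.5135,-.3465,z]))
E
```

```text
2.82 [ 0.5112 -0.3503  0.2894] [-3.065e+00 -6.780e-01  2.000e-03] [-0.721  0.014  1.556  0.     1.574  0.415] [ 0.2  0.1 -0.4] 0.0001
w1 228 274 168 216 251.11090107120353 191.822936357908 1587
[253.30375546 192.31871375]
[253.1880623  195.25126128]
w2 229 274 166 212 251.66756032171583 189.05697050938338 1492
[253.77524031 192.5767844 ]
[253.6585891  195.53248195]
```

The button is latched: the image shift matches the 8 mm drop, and I felt a firm stop at 0.200. Next I go over the stand, turning the tool so that it closes along the stand's x.

jog_arm(deltas=[[0, [0.1, 1.0, 0.05], [0, 0, 0.317]], [0, [0.1, 1.0, 0.05], [0, 0, 0.317]], [0, [0.1, 1.0, 0.05], [0, 0, 0.317]], [0, [0.1, 1.0, 0.05], [0, 0, 0.317]], [0, [0.1, 1.0, 0.05], [0, 0, 0.317]], [0, [0.1, 1.0, 0.05], [0, 0, 0.317]], [0, [0.1, 1.0, 0.05], [0, 0, 0.317]], [0, [0.1, 1.0, 0.05], [0, 0, 0.317]], [0, [0.1, 1.0, 0.05], [0, 0, 0.317]], [0, [0.1, 1.0, 0.05], [0, 0, 0.317]], [0, [0.1, 1.0, 0.05], [0, 0, 0.317]]])

```text
t: 3.78
tool_pos: [0.5511, 0.0541, 0.3092]
tool_rot: [-2.361, -2.067, 0.001]
contact_force: [0.2, 0.5, -0.2]
opening: 0.0426
grip_force: 0.0
```

jog_arm(deltas=[[0, [0, 0.26, 0], [0, 0, 0]], [0, [0, 0.26, 0], [0, 0, 0]], [0, [0, 0.26, 0], [0, 0, 0]], [0, [0, 0.26, 0], [0, 0, 0]], [0, [0, 0.26, 0], [0, 0, 0]], [0, [0, 0.26, 0], [0, 0, 0]]])

```text
t: 4.28
tool_pos: [0.5516, 0.1524, 0.3099]
tool_rot: [-2.371, -2.06, 0.004]
contact_force: [0.1, -1.0, 0.0]
opening: 0.0428
grip_force: 0.0
```

```bash
python3 snap.py w3; python3 - <<'E'
from h import *
for k,a,b in(("g1",(396,308),(414,303)),("can",(462,368),(422,208)),("tub",(526,340),(333,232)),("g2",(482,343),(380,232)),("blue",(456,316),(378,264))): print(k,tri({"scene":np.array(a)*.64,"top":np.array(b)*.64}))
import pickle;o,c,im=pickle.load(open("pics/w3.pkl","rb"))
th=-.175
for l in [(-.032,.032),(.032,.032),(.032,-.032),(-.032,-.032)]:
    P=[.5495+np.cos(th)*l[0]-np.sin(th)*l[1],.1567+np.sin(th)*l[0]+np.cos(th)*l[1],.16]; print(np.round(P,3),(wproj(c,P)/.64).round())
E
```

```text
4.28 [0.5516 0.1524 0.3099] [-2.371 -2.06   0.004] [ 1.400e-01 -1.060e-01  1.639e+00 -1.000e-03  1.611e+00  2.800e-01] [ 0.1 -1.   0. ] 0.0428
g1 (array([0.59642575, 0.02890518, 0.14571256]), np.float64(0.657799090457786))
can (array([0.78361825, 0.01586263, 0.20074943]), np.float64(0.6730554848314227))
tub (array([0.75934089, 0.20776007, 0.0796387 ]), np.float64(0.6423295121963974))
g2 (array([0.74465007, 0.10157565, 0.14685154]), np.float64(0.4459996321974131))
blue (array([0.67559004, 0.10320213, 0.14801224]), np.float64(0.1416185182968661))
[0.524 0.194 0.16 ] [349. 222.]
[0.587 0.183 0.16 ] [450. 226.]
[0.575 0.12  0.16 ] [444. 321.]
[0.512 0.131 0.16 ] [348. 318.]
```

View pics/w3.png

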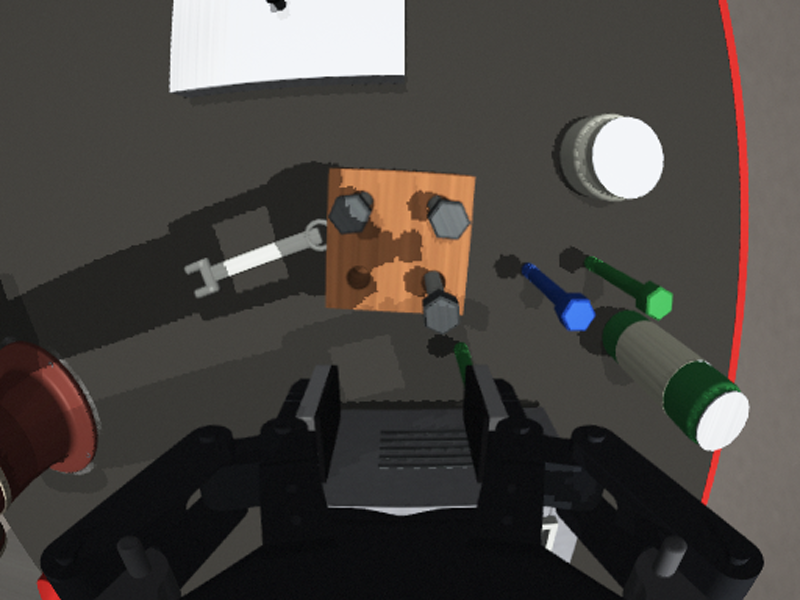

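The wrist view shows the head tops of axle2 at (350,213), axle4 at (449,218) and axle3 at (441,313), and the empty hole at (359,278). The lid is behind at the top of the picture.

```bash
python3 - <<'E'
from h import *
import pickle;o,c,im=pickle.load(open("pics/w3.pkl","rb"))
for k,p,t in(("a2",(350,213),(332,336)),("a4",(449,218),(339,305)),("a3",(441,313),(369,312)),("hole",(359,278),None)):
    z=.07 if t is None else .16
    print(k,wray(c,np.array(p)*.64,z).round(4))
    if t:
        f=lambda X:np.concatenate([wproj(c,X)-np.array(p)*.64,proj(C["top"],X)[0]-np.array(t)*.64])
        print("   tri",least_squares(f,[.55,.15,.15]).x.round(4))
from scipy.spatial.transform import Rotation as R
r=R.from_rotvec(o["tool_rot"]); print(r.as_matrix().round(3))
E
```

```text
a2 [0.5252 0.1995 0.16  ]
   tri [0.5226 0.1972 0.1375]
a4 [0.5868 0.1875 0.16  ]
   tri [0.5896 0.1834 0.1283]
a3 [0.5742 0.1254 0.16  ]
   tri [0.5749 0.1194 0.1426]
hole [0.5124 0.1355 0.07  ]
[[ 0.139  0.99  -0.002]
 [ 0.99  -0.139 -0.001]
 [-0.001 -0.002 -1.   ]]
```

jog_arm(deltas=[[0, [0.11, 0.24, -0.1], [-0.2475, 0.0348, 0]], [0, [0.11, 0.24, -0.2], [-0.2475, 0.0348, 0]], [0, [0.11, 0.24, -0.25], [-0.2475, 0.0348, 0]], [0, [0.11, 0.24, -0.25], [-0.2475, 0.0348, 0]], [0, [0.11, 0.24, -0.25], [-0.2475, 0.0348, 0]], [0, [0.11, 0.24, -0.25], [-0.2475, 0.0348, 0]], [0, [0.11, 0.24, -0.25], [-0.2475, 0.0348, 0]], [0, [0.11, 0.24, -0.339], [-0.2475, 0.0348, 0]], [0, [0.11, 0.24, -0.339], [-0.2475, 0.0348, 0]], [0, [0.11, 0.24, -0.339], [-0.2475, 0.0348, 0]], [0, [0.11, 0.24, -0.339], [-0.2475, 0.0348, 0]]])

```text
t: 5.25
tool_pos: [0.5963, 0.2482, 0.1766]
tool_rot: [1.899, 1.648, -0.787]
contact_force: [0.3, -0.4, -0.6]
opening: 0.0429
grip_force: 0.0
```

```bash
cat > st.py <<'E'
from station import ctrl
import numpy as np
from scipy.spatial.transform import Rotation as R
o=ctrl.get_obs(); print(round(o["t"],2),np.round(o["tool_pos"],4),"q",np.round(o["q"],2),"F",np.round(o["contact_force"],1),"op",round(o["opening"],4),"g",round(o["grip_force"],1));print(R.from_rotvec(o["tool_rot"]).as_matrix().round(3).tolist())
E
python3 st.py
```

```text
5.25 [0.5963 0.2482 0.1766] q [ 0.52  0.47  1.35 -0.61  1.82  0.66] F [ 0.3 -0.4 -0.6] op 0.0429 g 0.0
[[0.099, 0.99, -0.1], [0.7, -0.141, -0.7], [-0.707, -0.0, -0.707]]
```

jog_arm(deltas=[[0, [-0.006, -0.044, -0.046], [0, 0, 0]], [0, [-0.013, -0.087, -0.091], [0, 0, 0]], [0, [-0.019, -0.131, -0.137], [0, 0, 0]], [0, [-0.0255, -0.174, -0.1825], [0, 0, 0]], [0, [-0.0255, -0.174, -0.1825], [0, 0, 0]], [0, [-0.0255, -0.174, -0.1825], [0, 0, 0]]])

```text
t: 5.75
tool_pos: [0.5859, 0.1787, 0.104]
tool_rot: [1.899, 1.648, -0.786]
contact_force: [0.1, 0.3, -0.0]
opening: 0.0429
grip_force: 0.0
```

jog_arm(deltas=[[1, [0, 0, 0], [0, 0, 0]], [1, [0, 0, 0], [0, 0, 0]], [1, [0, 0, 0], [0, 0, 0]], [1, [0, 0, 0], [0, 0, 0]], [1, [0, 0, 0], [0, 0, 0]], [1, [0, 0, 0], [0, 0, 0]]], squeeze=70)

```text
t: 6.25
tool_pos: [0.5868, 0.1808, 0.1053]
tool_rot: [1.897, 1.648, -0.782]
contact_force: [-1.5, 1.8, 6.6]
opening: 0.0119
grip_force: 68.2
```

```bash
python3 st.py; python3 snap.py w4
```

```text
6.25 [0.5868 0.1808 0.1053] q [ 0.45  0.45  1.5  -0.63  1.67  0.69] F [-1.5  1.8  6.6] op 0.0119 g 68.2
[[0.1, 0.99, -0.096], [0.7, -0.138, -0.7], [-0.707, 0.003, -0.707]]
6.25 [0.5868 0.1808 0.1053] [ 1.897  1.648 -0.782] [ 0.447  0.454  1.503 -0.634  1.665  0.685] [-1.5  1.8  6.6] 0.0119
```

View pics/w4.png

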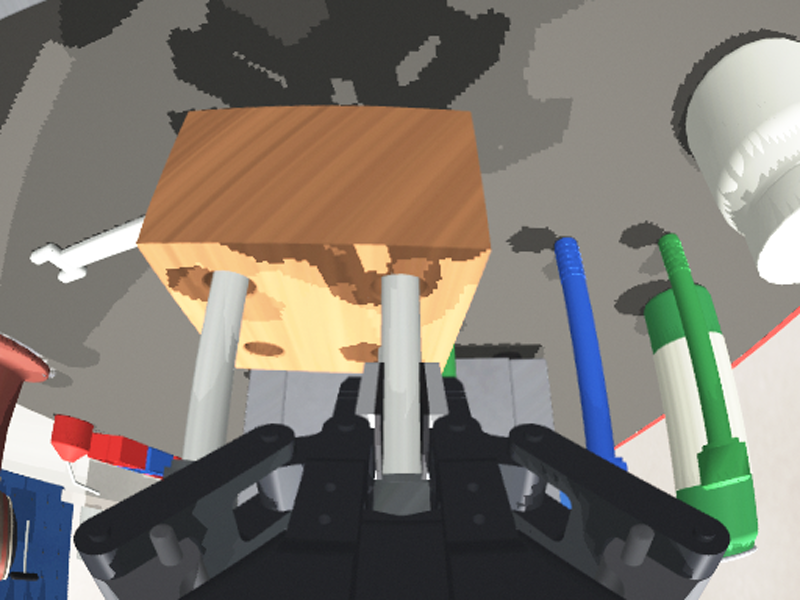

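The grip is good: the shaft is between the pads and the head sits just behind them. Lifting straight up.

jog_arm(deltas=[[1, [0, 0, 0.05], [0, 0, 0]], [1, [0, 0, 0.1], [0, 0, 0]], [1, [0, 0, 0.16], [0, 0, 0]], [1, [0, 0, 0.22], [0, 0, 0]], [1, [0, 0, 0.3], [0, 0, 0]], [1, [0, 0, 0.4], [0, 0, 0]], [1, [0, 0, 0.5], [0, 0, 0]], [1, [0, 0, 0.5], [0, 0, 0]], [1, [0, 0, 0.5], [0, 0, 0]]])

```text
t: 7.05
tool_pos: [0.5869, 0.1807, 0.3092]
tool_rot: [1.901, 1.648, -0.772]
contact_force: [0.2, 0.2, -2.2]
opening: 0.0116
grip_force: 68.5
```

```bash
python3 st.py
```

```text
7.05 [0.5869 0.1807 0.3092] q [ 0.45  0.27  1.38 -0.67  1.91  0.5 ] F [ 0.2  0.2 -2.2] op 0.0116 g 68.5
[[0.105, 0.99, -0.092], [0.704, -0.139, -0.697], [-0.703, 0.008, -0.711]]
```

jog_arm(deltas=[[1, [0.015, -0.06, 0], [0.495, -0.07, 0]], [1, [0.015, -0.12, 0], [0.495, -0.07, 0]], [1, [0.015, -0.2, 0], [0.495, -0.07, 0]], [1, [0.015, -0.28, 0], [0.495, -0.07, 0]], [1, [0.015, -0.36, 0], [0.495, -0.07, 0]], [1, [0.015, -0.44, 0], [0.495, -0.07, 0]], [1, [0.015, -0.52, 0], [0.495, -0.07, 0]], [1, [0.015, -0.6, 0], [0.495, -0.07, 0]], [1, [0.015, -0.68, 0], [0.495, -0.07, 0]], [1, [0.015, -0.76, 0], [0.495, -0.07, 0]], [1, [0.015, -0.84, 0], [0.495, -0.07, 0]], [1, [0.015, -0.89, 0], [0.495, -0.07, 0]]])

```text
t: 8.05
tool_pos: [0.5907, -0.1796, 0.3031]
tool_rot: [-1.946, -1.688, -0.734]
contact_force: [0.9, 1.4, -1.4]
opening: 0.0111
grip_force: 68.6
```

```bash
python3 st.py
```

```text
8.05 [ 0.5907 -0.1796  0.3031] q [-0.68  0.16  1.5   0.63  1.85 -0.48] F [ 0.9  1.4 -1.4] op 0.0111 g 68.6
[[0.105, 0.99, 0.096], [0.745, -0.142, 0.652], [0.659, 0.003, -0.752]]
```

jog_arm(deltas=[[1, [0.006, 0.0125, -0.05], [0.022, -0.003, 0]], [1, [0.006, 0.0125, -0.12], [0.022, -0.003, 0]], [1, [0.006, 0.0125, -0.19], [0.022, -0.003, 0]], [1, [0.006, 0.0125, -0.25], [0.022, -0.003, 0]], [1, [0.006, 0.0125, -0.28], [0.022, -0.003, 0]], [1, [0.006, 0.0125, -0.29], [0.022, -0.003, 0]], [1, [0.006, 0.0125, -0.29], [0.022, -0.003, 0]], [1, [0.006, 0.0125, -0.29], [0.022, -0.003, 0]]])

```text
t: 8.72
tool_pos: [0.5946, -0.1713, 0.1881]
tool_rot: [-1.898, -1.652, -0.787]
contact_force: [0.2, 0.4, -1.3]
opening: 0.0115
grip_force: 68.5
```

```bash
python3 st.py; python3 - <<'E'
from h import *
im=ctrl.get_image("scene")[150:310,70:270]; cv2.imwrite("pics/s5.png",cv2.resize(im[:,:,::-1],(750,600),interpolation=cv2.INTER_CUBIC))
E
```

```text
8.72 [ 0.5946 -0.1713  0.1881] q [-0.68  0.27  1.59  0.66  1.72 -0.59] F [ 0.2  0.4 -1.3] op 0.0115 g 68.5
[[0.097, 0.99, 0.1], [0.702, -0.139, 0.699], [0.706, 0.003, -0.708]]
```

View pics/s5.png

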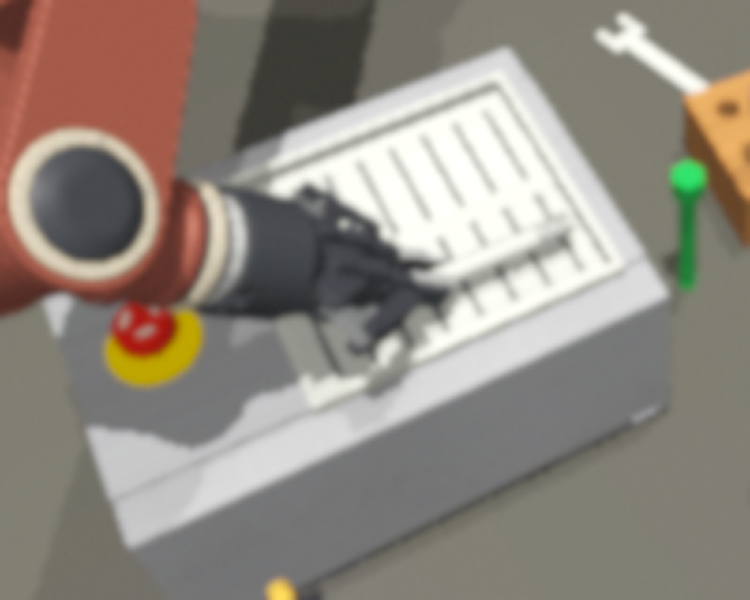

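jog_arm(deltas=[[1, [0, 0, -0.007], [0, 0, 0]], [1, [0, 0, -0.014], [0, 0, 0]], [1, [0, 0, -0.02], [0, 0, 0]], [1, [0, 0, -0.026], [0, 0, 0]], [1, [0, 0, -0.028], [0, 0, 0]], [1, [0, 0, -0.028], [0, 0, 0]]])

```text
t: 9.27
tool_pos: [0.5938, -0.171, 0.1751]
tool_rot: [-1.898, -1.649, -0.786]
contact_force: [-0.6, -0.6, -2.1]
opening: 0.0116
grip_force: 68.5
```

jog_arm(deltas=[[0.2, [0, 0, 0], [0, 0, 0]], [0, [0, 0, 0], [0, 0, 0]], [0, [0, 0, 0], [0, 0, 0]], [0, [0, 0, 0], [0, 0, 0]], [0, [0, 0, 0.03], [0, 0, 0]], [0, [0, 0, 0.08], [0, 0, 0]], [0, [0, 0, 0.16], [0, 0, 0]], [0, [0, 0, 0.24], [0, 0, 0]], [0, [0, 0, 0.32], [0, 0, 0]], [0, [0, 0, 0.32], [0, 0, 0]]])

```text
t: 10.1
tool_pos: [0.5961, -0.1723, 0.3132]
tool_rot: [-1.901, -1.663, -0.794]
contact_force: [1.2, 0.2, 2.1]
opening: 0.0427
grip_force: 0.0
```

jog_arm(deltas=[[0, [-0.02, 0.08, 0], [-0.495, 0.07, 0]], [0, [-0.03, 0.16, 0], [-0.495, 0.07, 0]], [0, [-0.045, 0.24, 0], [-0.495, 0.07, 0]], [0, [-0.06, 0.32, 0], [-0.495, 0.07, 0]], [0, [-0.075, 0.4, 0], [-0.495, 0.07, 0]], [0, [-0.09, 0.48, 0], [-0.495, 0.07, 0]], [0, [-0.105, 0.56, 0], [-0.495, 0.07, 0]], [0, [-0.12, 0.64, 0], [-0.495, 0.07, 0]], [0, [-0.135, 0.72, 0], [-0.495, 0.07, 0]], [0, [-0.15, 0.8, 0], [-0.495, 0.07, 0]], [0, [-0.15, 0.9, 0], [-0.495, 0.07, 0]], [0, [-0.15, 1.0, 0], [-0.495, 0.07, 0]]])

```text
t: 11.1
tool_pos: [0.5335, 0.2314, 0.3064]
tool_rot: [1.943, 1.686, -0.725]
contact_force: [2.1, -0.6, 0.3]
opening: 0.043
grip_force: 0.0
```

```bash
python3 st.py;  python3 - <<'E'
from h import *
im=ctrl.get_image("top")
cv2.imwrite("pics/t6.png",cv2.resize(im[140:300,180:430,::-1],(780,500),interpolation=cv2.INTER_CUBIC))
E
```

```text
11.1 [0.5335 0.2314 0.3064] q [ 0.53  0.21  1.43 -0.59  1.93  0.58] F [ 2.1 -0.6  0.3] op 0.043 g 0.0
[[0.108, 0.99, -0.088], [0.745, -0.139, -0.652], [-0.658, 0.005, -0.753]]
```

View pics/t6.png

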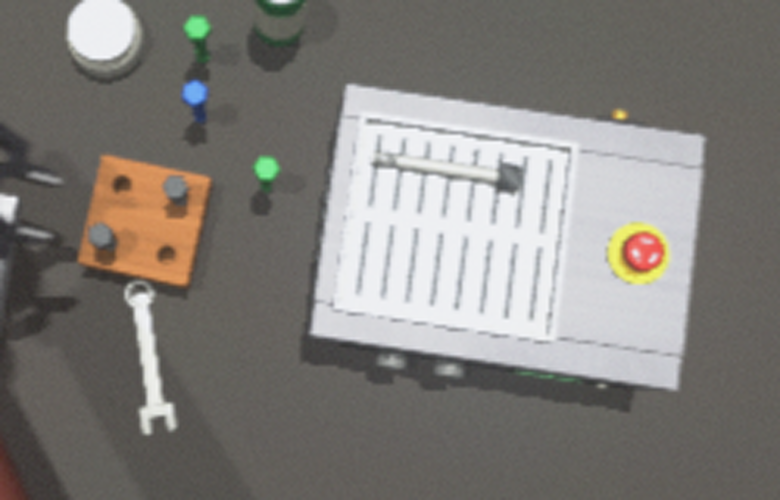

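Top view: axle4 lies flat in the tray, shaft end at (385,160) and head at (510,178). Axle2 at (101,236) and axle3 at (176,188) are still standing. Now axle2.

jog_arm(deltas=[[0, [0, 0.07, -0.06], [-0.022, 0.003, 0]], [0, [0, 0.07, -0.12], [-0.022, 0.003, 0]], [0, [0, 0.07, -0.2], [-0.022, 0.003, 0]], [0, [0, 0.07, -0.28], [-0.022, 0.003, 0]], [0, [0, 0.07, -0.33], [-0.022, 0.003, 0]], [0, [0, 0.07, -0.33], [-0.022, 0.003, 0]], [0, [0, 0.07, -0.33], [-0.022, 0.003, 0]]])

```text
t: 11.73
tool_pos: [0.5336, 0.2565, 0.1712]
tool_rot: [1.897, 1.649, -0.789]
contact_force: [0.1, 0.3, 0.5]
opening: 0.0423
grip_force: 0.0
```

```bash
python3 st.py
```

```text
11.73 [0.5336 0.2565 0.1712] q [ 0.58  0.38  1.47 -0.58  1.82  0.73] F [0.1 0.3 0.5] op 0.0423 g 0.0
[[0.097, 0.99, -0.1], [0.699, -0.14, -0.701], [-0.708, -0.002, -0.706]]
```

jog_arm(deltas=[[0, [-0.006, -0.042, -0.042], [0, 0, 0]], [0, [-0.013, -0.083, -0.084], [0, 0, 0]], [0, [-0.019, -0.125, -0.127], [0, 0, 0]], [0, [-0.025, -0.166, -0.169], [0, 0, 0]], [0, [-0.025, -0.166, -0.169], [0, 0, 0]], [0, [-0.025, -0.166, -0.169], [0, 0, 0]]])

```text
t: 12.23
tool_pos: [0.5247, 0.1903, 0.1058]
tool_rot: [1.9, 1.648, -0.784]
contact_force: [-0.0, 1.5, 1.0]
opening: 0.0432
grip_force: 0.0
```

jog_arm(deltas=[[1, [0, 0, 0], [0, 0, 0]], [1, [0, 0, 0], [0, 0, 0]], [1, [0, 0, 0], [0, 0, 0]], [1, [0, 0, 0], [0, 0, 0]], [1, [0, 0, 0], [0, 0, 0]], [1, [0, 0, 0], [0, 0, 0]]], squeeze=70)

```text
t: 12.73
tool_pos: [0.5247, 0.1916, 0.1064]
tool_rot: [1.898, 1.648, -0.784]
contact_force: [-2.3, 1.2, 5.9]
opening: 0.0117
grip_force: 68.1
```

jog_arm(deltas=[[1, [0, 0, 0.05], [0, 0, 0]], [1, [0, 0, 0.1], [0, 0, 0]], [1, [0, 0, 0.16], [0, 0, 0]], [1, [0, 0, 0.22], [0, 0, 0]], [1, [0, 0, 0.3], [0, 0, 0]], [1, [0, 0, 0.4], [0, 0, 0]], [1, [0, 0, 0.5], [0, 0, 0]], [1, [0, 0, 0.5], [0, 0, 0]], [1, [0, 0, 0.5], [0, 0, 0]]])

```text
t: 13.48
tool_pos: [0.5253, 0.1917, 0.3079]
tool_rot: [1.901, 1.649, -0.774]
contact_force: [-0.0, 0.3, -1.4]
opening: 0.0115
grip_force: 68.4
```

```bash
python3 st.py
```

```text
13.48 [0.5253 0.1917 0.3079] q [ 0.5   0.17  1.5  -0.65  1.93  0.55] F [-0.   0.3 -1.4] op 0.0115 g 68.4
[[0.103, 0.99, -0.093], [0.704, -0.138, -0.697], [-0.703, 0.007, -0.711]]
```

jog_arm(deltas=[[1, [0.006, -0.06, 0], [0.495, -0.07, 0]], [1, [0.006, -0.12, 0], [0.495, -0.07, 0]], [1, [0.006, -0.2, 0], [0.495, -0.07, 0]], [1, [0.006, -0.28, 0], [0.495, -0.07, 0]], [1, [0.006, -0.36, 0], [0.495, -0.07, 0]], [1, [0.006, -0.44, 0], [0.495, -0.07, 0]], [1, [0.006, -0.52, 0], [0.495, -0.07, 0]], [1, [0.006, -0.6, 0], [0.495, -0.07, 0]], [1, [0.006, -0.68, 0], [0.495, -0.07, 0]], [1, [0.006, -0.76, 0], [0.495, -0.07, 0]], [1, [0.006, -0.84, 0], [0.495, -0.07, 0]], [1, [0.006, -0.895, 0], [0.495, -0.07, 0]]])

```text
t: 14.48
tool_pos: [0.5258, -0.1705, 0.303]
tool_rot: [-1.946, -1.685, -0.734]
contact_force: [1.3, 0.6, -2.0]
opening: 0.0115
grip_force: 69.3
```

jog_arm(deltas=[[1, [0, 0, 0], [0.022, -0.003, 0]], [1, [0, 0, -0.07], [0.022, -0.003, 0]], [1, [0, 0, -0.15], [0.022, -0.003, 0]], [1, [0, 0, -0.22], [0.022, -0.003, 0]], [1, [0, 0, -0.26], [0.022, -0.003, 0]], [1, [0, 0, -0.28], [0.022, -0.003, 0]], [1, [0, 0, -0.29], [0.022, -0.003, 0]], [1, [0, 0, -0.29], [0.022, -0.003, 0]]])

```text
t: 15.15
tool_pos: [0.5265, -0.1673, 0.1876]
tool_rot: [-1.898, -1.649, -0.786]
contact_force: [0.3, 0.5, -1.4]
opening: 0.0114
grip_force: 69.2
```

```bash
python3 st.py
```

```text
15.15 [ 0.5265 -0.1673  0.1876] q [-0.75  0.14  1.74  0.63  1.74 -0.65] F [ 0.3  0.5 -1.4] op 0.0114 g 69.2
[[0.099, 0.99, 0.099], [0.7, -0.14, 0.7], [0.707, -0.0, -0.707]]
```

jog_arm(deltas=[[1, [0, 0, -0.007], [0, 0, 0]], [1, [0, 0, -0.014], [0, 0, 0]], [1, [0, 0, -0.02], [0, 0, 0]], [1, [0, 0, -0.026], [0, 0, 0]], [1, [0, 0, -0.03], [0, 0, 0]], [1, [0, 0, -0.03], [0, 0, 0]]])

```text
t: 15.65
tool_pos: [0.5263, -0.1675, 0.1757]
tool_rot: [-1.899, -1.649, -0.786]
contact_force: [0.1, -0.0, -1.7]
opening: 0.0117
grip_force: 69.2
```

jog_arm(deltas=[[0.3, [0, 0, 0], [0, 0, 0]], [0.3, [0, 0, 0], [0, 0, 0]], [0.3, [0, 0, 0], [0, 0, 0]], [0.3, [0, 0, 0], [0, 0, 0]], [0.3, [0, 0, 0.03], [0, 0, 0]], [0.3, [0, 0, 0.08], [0, 0, 0]], [0.3, [0, 0, 0.16], [0, 0, 0]], [0, [0, 0, 0.24], [0, 0, 0]], [0, [0, 0, 0.33], [0, 0, 0]], [0, [0, 0, 0.33], [0, 0, 0]]])

```text
t: 16.48
tool_pos: [0.5285, -0.1689, 0.3176]
tool_rot: [-1.902, -1.663, -0.793]
contact_force: [0.6, -0.5, 1.8]
opening: 0.0428
grip_force: 0.0
```

jog_arm(deltas=[[0, [0.02, 0.08, 0], [-0.495, 0.07, 0]], [0, [0.03, 0.16, 0], [-0.495, 0.07, 0]], [0, [0.045, 0.24, 0], [-0.495, 0.07, 0]], [0, [0.06, 0.32, 0], [-0.495, 0.07, 0]], [0, [0.075, 0.4, 0], [-0.495, 0.07, 0]], [0, [0.09, 0.48, 0], [-0.495, 0.07, 0]], [0, [0.105, 0.56, 0], [-0.495, 0.07, 0]], [0, [0.12, 0.64, 0], [-0.495, 0.07, 0]], [0, [0.135, 0.72, 0], [-0.495, 0.07, 0]], [0, [0.14, 0.8, 0], [-0.495, 0.07, 0]], [0, [0.14, 0.86, 0], [-0.495, 0.07, 0]], [0, [0.14, 0.88, 0], [-0.495, 0.07, 0]]])

```text
t: 17.48
tool_pos: [0.5822, 0.1888, 0.3097]
tool_rot: [1.94, 1.69, -0.726]
contact_force: [0.7, -0.6, -0.3]
opening: 0.0429
grip_force: 0.0
```

```bash
python3 st.py;  python3 - <<'E'
from h import *
im=ctrl.get_image("top")
cv2.imwrite("pics/t7.png",cv2.resize(im[140:300,180:430,::-1],(780,500),interpolation=cv2.INTER_CUBIC))
E
```

```text
17.48 [0.5822 0.1888 0.3097] q [ 0.44  0.25  1.38 -0.62  1.89  0.5 ] F [ 0.7 -0.6 -0.3] op 0.0429 g 0.0
[[0.104, 0.991, -0.087], [0.746, -0.136, -0.652], [-0.658, 0.003, -0.753]]
```

View pics/t7.png

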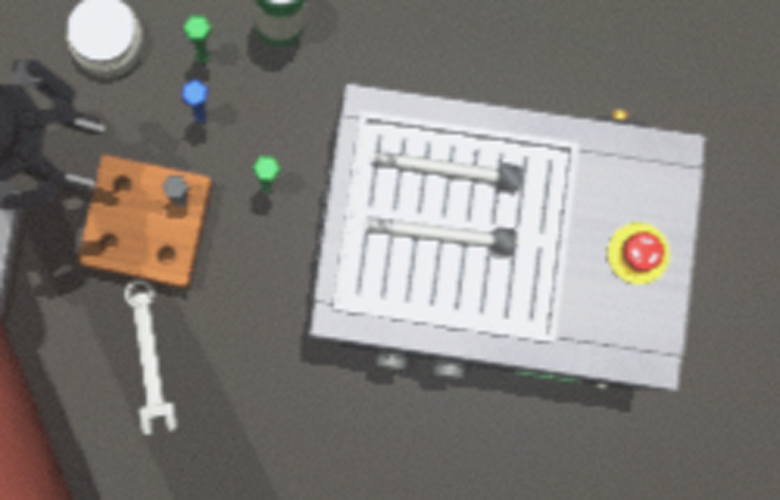

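Two axles are flat in the tray, heads at (510,178) and (503,240). Now axle3.

jog_arm(deltas=[[0, [0.003, 0, -0.06], [-0.022, 0.003, 0]], [0, [0.003, 0, -0.12], [-0.022, 0.003, 0]], [0, [0.003, 0, -0.2], [-0.022, 0.003, 0]], [0, [0.003, 0, -0.28], [-0.022, 0.003, 0]], [0, [0.003, 0, -0.33], [-0.022, 0.003, 0]], [0, [0.003, 0, -0.33], [-0.022, 0.003, 0]], [0, [0.003, 0, -0.33], [-0.022, 0.003, 0]]])

```text
t: 18.12
tool_pos: [0.5833, 0.184, 0.1756]
tool_rot: [1.898, 1.649, -0.789]
contact_force: [0.4, 0.5, 1.6]
opening: 0.0428
grip_force: 0.0
```

```bash
python3 st.py
```

```text
18.12 [0.5833 0.184  0.1756] q [ 0.45  0.38  1.48 -0.64  1.76  0.63] F [0.4 0.5 1.6] op 0.0428 g 0.0
[[0.098, 0.99, -0.1], [0.7, -0.14, -0.701], [-0.708, -0.001, -0.706]]
```

jog_arm(deltas=[[0, [-0.006, -0.042, -0.045], [0, 0, 0]], [0, [-0.012, -0.085, -0.09], [0, 0, 0]], [0, [-0.018, -0.127, -0.135], [0, 0, 0]], [0, [-0.024, -0.1695, -0.18], [0, 0, 0]], [0, [-0.024, -0.1695, -0.18], [0, 0, 0]], [0, [-0.024, -0.1695, -0.18], [0, 0, 0]]])

```text
t: 18.62
tool_pos: [0.5748, 0.1163, 0.1058]
tool_rot: [1.9, 1.647, -0.784]
contact_force: [0.6, 0.4, -0.0]
opening: 0.0428
grip_force: 0.0
```

jog_arm(deltas=[[1, [0, 0, 0], [0, 0, 0]], [1, [0, 0, 0], [0, 0, 0]], [1, [0, 0, 0], [0, 0, 0]], [1, [0, 0, 0], [0, 0, 0]], [1, [0, 0, 0], [0, 0, 0]], [1, [0, 0, 0], [0, 0, 0]]], squeeze=70)

```text
t: 19.12
tool_pos: [0.575, 0.1176, 0.1066]
tool_rot: [1.898, 1.647, -0.783]
contact_force: [-1.2, 1.3, 5.9]
opening: 0.0116
grip_force: 68.1
```

jog_arm(deltas=[[1, [0, 0, 0.05], [0, 0, 0]], [1, [0, 0, 0.1], [0, 0, 0]], [1, [0, 0, 0.16], [0, 0, 0]], [1, [0, 0, 0.22], [0, 0, 0]], [1, [0, 0, 0.3], [0, 0, 0]], [1, [0, 0, 0.4], [0, 0, 0]], [1, [0, 0, 0.5], [0, 0, 0]], [1, [0, 0, 0.5], [0, 0, 0]], [1, [0, 0, 0.5], [0, 0, 0]]])

```text
t: 19.87
tool_pos: [0.5755, 0.1175, 0.3091]
tool_rot: [1.901, 1.647, -0.773]
contact_force: [-0.3, 0.1, -2.3]
opening: 0.0114
grip_force: 68.5
```

```bash
python3 st.py
```

```text
19.87 [0.5755 0.1175 0.3091] q [ 0.37  0.18  1.48 -0.7   1.85  0.44] F [-0.3  0.1 -2.3] op 0.0114 g 68.5
[[0.105, 0.99, -0.092], [0.703, -0.139, -0.697], [-0.703, 0.009, -0.711]]
```

jog_arm(deltas=[[1, [-0.02, -0.05, 0], [0.495, -0.07, 0]], [1, [-0.04, -0.1, 0], [0.495, -0.07, 0]], [1, [-0.06, -0.16, 0], [0.495, -0.07, 0]], [1, [-0.08, -0.22, 0], [0.495, -0.07, 0]], [1, [-0.1, -0.28, 0], [0.495, -0.07, 0]], [1, [-0.12, -0.34, 0], [0.495, -0.07, 0]], [1, [-0.15, -0.4, 0], [0.495, -0.07, 0]], [1, [-0.18, -0.46, 0], [0.495, -0.07, 0]], [1, [-0.2, -0.52, 0], [0.495, -0.07, 0]], [1, [-0.22, -0.58, 0], [0.495, -0.07, 0]], [1, [-0.24, -0.64, 0], [0.495, -0.07, 0]], [1, [-0.258, -0.693, 0], [0.495, -0.07, 0]]])

```text
t: 20.87
tool_pos: [0.4697, -0.1622, 0.3037]
tool_rot: [-1.945, -1.687, -0.733]
contact_force: [1.1, -0.1, -1.8]
opening: 0.0111
grip_force: 68.5
```

jog_arm(deltas=[[1, [0, 0, 0], [0.022, -0.003, 0]], [1, [0, 0, -0.07], [0.022, -0.003, 0]], [1, [0, 0, -0.15], [0.022, -0.003, 0]], [1, [0, 0, -0.22], [0.022, -0.003, 0]], [1, [0, 0, -0.26], [0.022, -0.003, 0]], [1, [0, 0, -0.28], [0.022, -0.003, 0]], [1, [0, 0, -0.29], [0.022, -0.003, 0]], [1, [0, 0, -0.29], [0.022, -0.003, 0]]])

```text
t: 21.53
tool_pos: [0.4709, -0.1604, 0.1878]
tool_rot: [-1.898, -1.649, -0.786]
contact_force: [-0.0, -0.3, -1.7]
opening: 0.0117
grip_force: 68.5
```

```bash
python3 st.py
```

```text
21.53 [ 0.4709 -0.1604  0.1878] q [-0.81  0.03  1.85  0.6   1.77 -0.7 ] F [-0.  -0.3 -1.7] op 0.0117 g 68.5
[[0.099, 0.99, 0.099], [0.701, -0.14, 0.7], [0.707, -0.0, -0.707]]
```

jog_arm(deltas=[[1, [0, 0, -0.007], [0, 0, 0]], [1, [0, 0, -0.014], [0, 0, 0]], [1, [0, 0, -0.02], [0, 0, 0]], [1, [0, 0, -0.026], [0, 0, 0]], [1, [0, 0, -0.03], [0, 0, 0]], [1, [0, 0, -0.03], [0, 0, 0]]])

```text
t: 22.03
tool_pos: [0.4707, -0.1605, 0.1757]
tool_rot: [-1.899, -1.649, -0.786]
contact_force: [-1.0, -0.5, -1.4]
opening: 0.0115
grip_force: 68.5
```

jog_arm(deltas=[[0.3, [0, 0, 0], [0, 0, 0]], [0.3, [0, 0, 0], [0, 0, 0]], [0.3, [0, 0, 0], [0, 0, 0]], [0.3, [0, 0, 0], [0, 0, 0]], [0.3, [0, 0, 0.03], [0, 0, 0]], [0.3, [0, 0, 0.08], [0, 0, 0]], [0.3, [0, 0, 0.16], [0, 0, 0]], [0, [0, 0, 0.24], [0, 0, 0]], [0, [0, 0, 0.33], [0, 0, 0]], [0, [0, 0, 0.33], [0, 0, 0]]])

```text
t: 22.87
tool_pos: [0.4728, -0.162, 0.317]
tool_rot: [-1.903, -1.662, -0.792]
contact_force: [0.6, -0.3, 1.4]
opening: 0.0429
grip_force: 0.0
```

jog_arm(deltas=[[0, [0, 0.08, 0], [-0.2475, 0.035, 0]], [0, [0, 0.16, 0], [-0.2475, 0.035, 0]], [0, [0, 0.24, 0], [-0.2475, 0.035, 0]], [0, [0, 0.32, 0], [-0.2475, 0.035, 0]], [0, [0, 0.4, 0], [-0.2475, 0.035, 0]], [0, [0, 0.5, 0], [-0.2475, 0.035, 0]], [0, [0, 0.6, 0], [-0.2475, 0.035, 0]], [0, [0, 0.7, 0], [-0.2475, 0.035, 0]], [0, [0, 0.8, 0], [-0.2475, 0.035, 0]], [0, [0, 0.9, 0], [-0.2475, 0.035, 0]], [0, [0, 1.0, 0], [-0.2475, 0.035, 0]], [0, [0, 1.0, 0], [-0.2475, 0.035, 0]]])

```text
t: 23.87
tool_pos: [0.4695, 0.2453, 0.3086]
tool_rot: [-2.363, -2.067, -0.003]
contact_force: [-0.2, -0.5, 0.6]
opening: 0.043
grip_force: 0.0
```

jog_arm(deltas=[[0, [0.03, 0.1, 0], [0, 0, 0]], [0, [0.03, 0.2, 0], [0, 0, 0]], [0, [0.03, 0.3, 0], [0, 0, 0]], [0, [0.03, 0.4, 0], [0, 0, 0]], [0, [0.03, 0.45, 0], [0, 0, 0]], [0, [0.03, 0.45, 0], [0, 0, 0]], [0, [0.03, 0.45, 0], [0, 0, 0]], [0, [0.03, 0.45, 0], [0, 0, 0]]])

```text
t: 24.53
tool_pos: [0.4829, 0.4187, 0.3084]
tool_rot: [2.372, 2.059, -0.001]
contact_force: [0.7, -0.4, 0.6]
opening: 0.0425
grip_force: 0.0
```

```bash
python3 st.py; python3 snap.py w8; python3 - <<'E'
from h import *
im=ctrl.get_image("top"); np.save("pics/t8.npy",im)
w=cv2.imread("pics/w8.png"); 
a=cv2.resize(im[100:300,80:430,::-1],(700,400)); b=cv2.resize(w,(267,200)); 
cv2.imwrite("pics/t8.png",cv2.resize(im[100:300,90:430,::-1],(800,470),interpolation=cv2.INTER_CUBIC))
E
```

```text
24.53 [0.4829 0.4187 0.3084] q [ 0.6   0.05  1.49 -0.    1.6   0.74] F [ 0.7 -0.4  0.6] op 0.0425 g 0.0
[[0.141, 0.99, 0.0], [0.99, -0.141, -0.001], [-0.001, 0.0, -1.0]]
24.53 [0.4829 0.4187 0.3084] [ 2.372e+00  2.059e+00 -1.000e-03] [ 5.980e-01  5.200e-02  1.486e+00 -1.000e-03  1.603e+00  7.390e-01] [ 0.7 -0.4  0.6] 0.0425
```

View pics/t8.png

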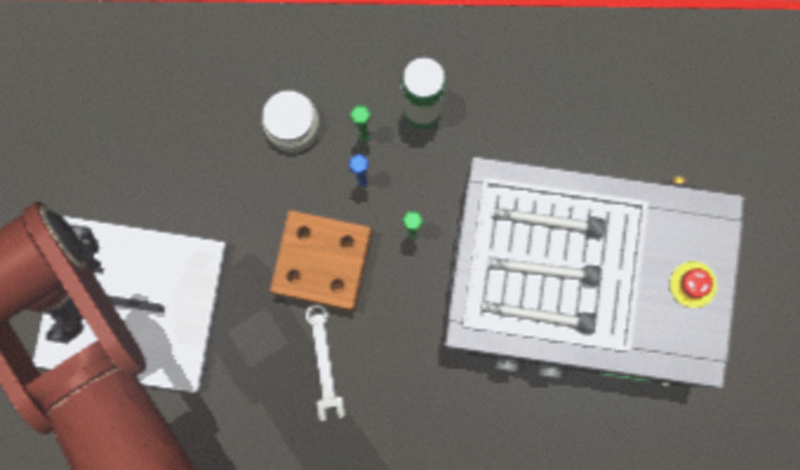

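View pics/w8.png

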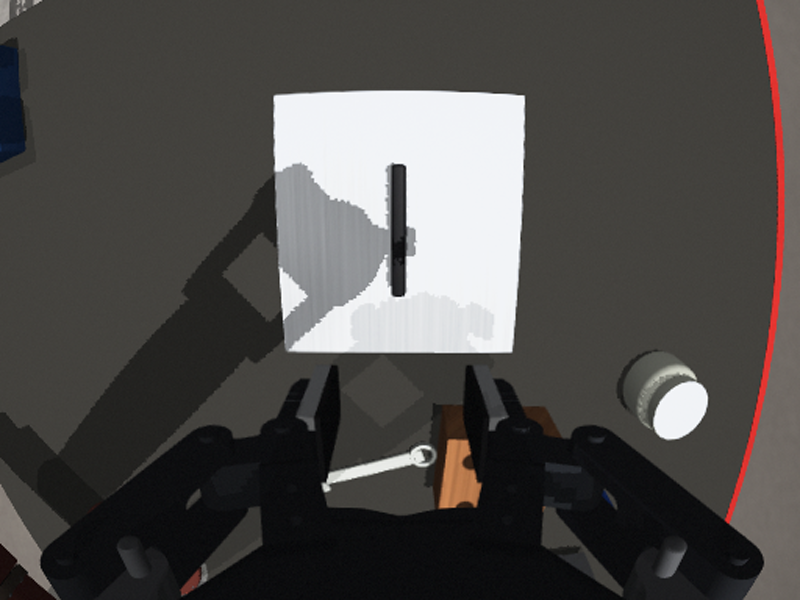

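All three axles lie flat in the tray and the stand is empty. In the wrist view the lid handle runs from (399,164) to (399,297), parallel to the fingers' plane. The lid's top corners are at (274,96), (525,96), (513,352) and (287,351).

```bash
python3 - <<'E'
from h import *
import pickle;o,c,im=pickle.load(open("pics/w8.pkl","rb"))
w=lambda u,v,z:wray(c,(u*.64,v*.64),z)
a,b=w(399,164,.08),w(399,297,.08); print("handle",a.round(4),b.round(4),((a+b)/2).round(4),"len",np.linalg.norm(a-b).round(4),"yaw",np.arctan2(-(a-b)[0],(a-b)[1]).round(3))
c4=np.array([w(274,96,.045),w(525,96,.045),w(513,352,.045),w(287,351,.045)]); print(c4.round(3).tolist(),c4.mean(0).round(4))
d=c4[0]-c4[3];e=c4[1]-c4[0]; print(np.linalg.norm(d),np.linalg.norm(e),np.arctan2(-d[0],d[1]),np.arctan2(e[1],e[0]))
L=[(-.11,.12,.045),(.11,.12,.045),(.11,-.12,.045),(-.11,-.12,.045),(0,.055,.08),(0,-.055,.08)]
O=np.array([(274,96),(525,96),(513,352),(287,351),(399,164),(399,297)])*.64
def f(p):
    R=np.array([[np.cos(p[2]),-np.sin(p[2]),0],[np.sin(p[2]),np.cos(p[2]),0],[0,0,1]])
    return np.concatenate([wproj(c,R@np.array(l)+[p[0],p[1],p[3]])-q for l,q in zip(L,O)])
s=least_squares(f,[.48,.43,-.13,0]); print("fit x y yaw z",s.x.round(4),np.abs(s.fun).max())
E
```

```text
handle [0.4918 0.492  0.08  ] [0.4762 0.3838 0.08  ] [0.484  0.4379 0.08  ] len 0.1093 yaw -0.143
[[0.392, 0.571, 0.045], [0.61, 0.54, 0.045], [0.576, 0.303, 0.045], [0.359, 0.335, 0.045]] [0.4844 0.4373 0.045 ]
0.2384473065769545 0.2198917255439511 -0.138307430905403 -0.1427441964295776
fit x y yaw z [ 0.4842  0.4373 -0.1422 -0.0016] 0.34367757727537196
```

jog_arm(deltas=[[0, [0.003, 0.042, -0.1], [0, 0, 0]], [0, [0.003, 0.042, -0.2], [0, 0, 0]], [0, [0.003, 0.042, -0.3], [0, 0, 0]], [0, [0.003, 0.042, -0.4], [0, 0, 0]], [0, [0.003, 0.042, -0.5], [0, 0, 0]], [0, [0.003, 0.042, -0.56], [0, 0, 0]], [0, [0.003, 0.042, -0.6], [0, 0, 0]], [0, [0.003, 0.042, -0.62], [0, 0, 0]], [0, [0.003, 0.042, -0.62], [0, 0, 0]], [0, [0.003, 0.042, -0.62], [0, 0, 0]]])

```text
t: 25.47
tool_pos: [0.4848, 0.4359, 0.061]
tool_rot: [2.372, 2.058, 0.001]
contact_force: [0.5, 0.1, 0.4]
opening: 0.0428
grip_force: 0.0
```

jog_arm(deltas=[[1, [0, 0, 0], [0, 0, 0]], [1, [0, 0, 0], [0, 0, 0]], [1, [0, 0, 0], [0, 0, 0]], [1, [0, 0, 0], [0, 0, 0]], [1, [0, 0, 0], [0, 0, 0]], [1, [0, 0, 0], [0, 0, 0]]], squeeze=90)

```text
t: 25.97
tool_pos: [0.4847, 0.4372, 0.0625]
tool_rot: [2.371, 2.06, 0.004]
contact_force: [-2.1, -1.2, 6.5]
opening: 0.0098
grip_force: 89.3
```

jog_arm(deltas=[[1, [0, 0, 0.02], [0, 0, 0]], [1, [0, 0, 0.05], [0, 0, 0]], [1, [0, 0, 0.08], [0, 0, 0]], [1, [0, 0, 0.12], [0, 0, 0]], [1, [0, 0, 0.12], [0, 0, 0]]])

```text
t: 26.38
tool_pos: [0.4861, 0.4377, 0.1126]
tool_rot: [2.371, 2.059, 0.011]
contact_force: [1.0, 1.0, -3.2]
opening: 0.0098
grip_force: 88.2
```

```bash
python3 st.py
```

```text
26.38 [0.4861 0.4377 0.1126] q [ 0.62  0.21  1.64 -0.    1.28  0.76] F [ 1.   1.  -3.2] op 0.0098 g 88.2
[[0.14, 0.99, 0.006], [0.99, -0.14, 0.003], [0.004, 0.006, -1.0]]
```

jog_arm(deltas=[[1, [0, 0, 0.06], [0, 0, 0]], [1, [0, 0, 0.12], [0, 0, 0]], [1, [0, 0, 0.19], [0, 0, 0]], [1, [0, 0, 0.26], [0, 0, 0]], [1, [0, 0, 0.33], [0, 0, 0]], [1, [0, 0, 0.39], [0, 0, 0]], [1, [0, 0, 0.42], [0, 0, 0]], [1, [0, 0, 0.42], [0, 0, 0]], [1, [0, 0, 0.42], [0, 0, 0]]])

```text
t: 27.13
tool_pos: [0.484, 0.4362, 0.2755]
tool_rot: [2.371, 2.059, -0.0]
contact_force: [0.2, 0.6, -5.8]
opening: 0.0097
grip_force: 88.6
```

jog_arm(deltas=[[1, [0, -0.04, 0], [0, 0, 0]], [1, [0.005, -0.1, 0], [0, 0, 0]], [1, [0.01, -0.17, 0], [0, 0, 0]], [1, [0.015, -0.24, 0], [0, 0, 0]], [1, [0.02, -0.32, 0], [0, 0, 0]], [1, [0.03, -0.4, 0], [0, 0, 0]], [1, [0.04, -0.48, 0], [0, 0, 0]], [1, [0.05, -0.56, 0], [0, 0, 0]], [1, [0.06, -0.64, 0], [0, 0, 0]], [1, [0.07, -0.72, 0], [0, 0, 0]], [1, [0.075, -0.8, 0], [0, 0, 0]], [1, [0.08, -0.88, 0], [0, 0, 0]]])

```text
t: 28.13
tool_pos: [0.5146, 0.0827, 0.2723]
tool_rot: [-2.37, -2.058, 0.007]
contact_force: [0.7, -0.2, -3.8]
opening: 0.01
grip_force: 88.5
```

jog_arm(deltas=[[1, [0.01, -0.08, 0], [0, 0, 0.003]], [1, [0.02, -0.16, 0], [0, 0, 0.003]], [1, [0.03, -0.24, 0], [0, 0, 0.003]], [1, [0.035, -0.32, 0], [0, 0, 0.003]], [1, [0.04, -0.4, 0], [0, 0, 0.003]], [1, [0.045, -0.46, 0], [0, 0, 0.003]], [1, [0.05, -0.52, 0], [0, 0, 0.003]], [1, [0.05, -0.58, 0], [0, 0, 0.003]], [1, [0.05, -0.61, 0], [0, 0, 0.003]], [1, [0.05, -0.62, 0], [0, 0, 0.003]], [1, [0.05, -0.62, 0], [0, 0, 0.003]]])

```text
t: 29.05
tool_pos: [0.5353, -0.1639, 0.2738]
tool_rot: [-2.361, -2.068, 0.002]
contact_force: [0.3, -0.3, -3.9]
opening: 0.0097
grip_force: 88.5
```

```bash
python3 st.py
```

```text
29.05 [ 0.5353 -0.1639  0.2738] q [-0.43 -0.12  1.71 -0.    1.55 -0.3 ] F [ 0.3 -0.3 -3.9] op 0.0097 g 88.5
[[0.132, 0.991, -0.003], [0.991, -0.132, 0.001], [0.001, -0.003, -1.0]]
```

```bash
python3 - <<'E'
from h import *
a=ctrl.get_image("top")[150:290,260:430,::-1]; b=ctrl.get_image("scene")[140:330,60:260,::-1]
cv2.imwrite("pics/t9.png",np.hstack([cv2.resize(a,(400,329),interpolation=cv2.INTER_CUBIC),cv2.resize(b,(346,329),interpolation=cv2.INTER_CUBIC)]))
E
```

```text
(no output)
```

View pics/t9.png

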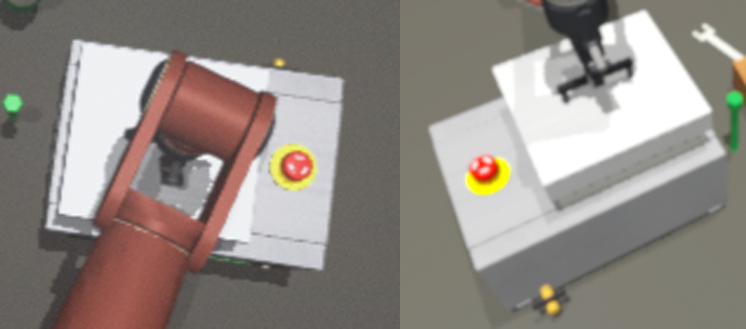

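The hovering lid's top corners: in the top crop (left) (83,43), (60,223) and (250,243). In the scene crop (right), measured from that crop's left edge, (93,67), (246,12), (312,110) and (155,190).

```bash
python3 - <<'E'
from h import *
t=lambda u,v:(np.array([260+u/2.353,150+v/2.353])/.64)
s=lambda u,v:(np.array([60+u/1.73,140+v/1.73])/.64)
L=[(.11,.12,.256),(-.11,.12,.256),(-.11,-.12,.256),(.11,-.12,.256)]
T=[t(83,43),t(60,223),t(250,243),None]; S=[s(312,110),s(246,12),s(93,67),s(155,190)]
print("lid top",fit(L[:3],[{"top":p} for p in T[:3]],[.53,-.16,-.13]))
print("lid scene",fit(L,[{"scene":p} for p in S],[.53,-.16,-.13]))
print("both",fit(L,[({"scene":p,"top":q} if q is not None else {"scene":p}) for p,q in zip(S,T)],[.53,-.16,-.13]))
E
```

```text
lid top (array([ 0.53216749, -0.16808001, -0.12108071]), np.float64(1.181166709919856))
lid scene (array([ 0.54268141, -0.16003282, -0.10340171]), np.float64(1.7399583171761865))
both (array([ 0.5376788 , -0.16324365, -0.11466164]), np.float64(2.340220907578245))
```

jog_arm(deltas=[[1, [0.008, 0.005, 0], [0, 0, 0.001]], [1, [0.008, 0.005, -0.03], [0, 0, 0.001]], [1, [0.008, 0.005, -0.05], [0, 0, 0.001]], [1, [0.008, 0.005, -0.06], [0, 0, 0.001]], [1, [0.008, 0.005, -0.068], [0, 0, 0.001]], [1, [0.008, 0.005, -0.074], [0, 0, 0.001]], [1, [0.008, 0.005, -0.08], [0, 0, 0.001]], [1, [0.008, 0.005, -0.085], [0, 0, 0.001]], [1, [0.008, 0.005, -0.09], [0, 0, 0.001]], [1, [0.008, 0.005, -0.09], [0, 0, 0.001]]])

```text
t: 29.98
tool_pos: [0.5391, -0.1618, 0.2396]
tool_rot: [2.359, 2.075, -0.001]
contact_force: [0.2, 0.5, -4.5]
opening: 0.0101
grip_force: 88.5
```

```bash
python3 st.py
```

```text
29.98 [ 0.5391 -0.1618  0.2396] q [-0.42 -0.1   1.75 -0.    1.49 -0.3 ] F [ 0.2  0.5 -4.5] op 0.0101 g 88.5
[[0.128, 0.992, -0.0], [0.992, -0.128, -0.001], [-0.001, -0.0, -1.0]]
```

jog_arm(deltas=[[1, [0, 0, -0.005], [0, 0, 0]], [1, [0, 0, -0.009], [0, 0, 0]], [1, [0, 0, -0.013], [0, 0, 0]], [1, [0, 0, -0.016], [0, 0, 0]], [1, [0, 0, -0.016], [0, 0, 0]]])

```text
t: 30.4
tool_pos: [0.539, -0.1617, 0.2331]
tool_rot: [2.359, 2.075, -0.001]
contact_force: [-0.3, 0.4, -5.0]
opening: 0.0095
grip_force: 88.6
```

jog_arm(deltas=[[1, [0, 0, -0.002], [0, 0, 0]], [1, [0, 0, -0.004], [0, 0, 0]], [1, [0, 0, -0.004], [0, 0, 0]]])

```text
t: 30.65
tool_pos: [0.5393, -0.1618, 0.2325]
tool_rot: [2.358, 2.074, -0.0]
contact_force: [-0.7, 0.0, -1.0]
opening: 0.0101
grip_force: 88.9
```

The lid took up load at TCP z 0.2325, which puts its edge on the deck at 0.170. Releasing it, moving over the button and looking.

jog_arm(deltas=[[0, [0, 0, 0], [0, 0, 0]], [0, [0, 0, 0], [0, 0, 0]], [0, [0, 0, 0], [0, 0, 0]], [0, [0, 0, 0], [0, 0, 0]], [0, [0, 0, 0.03], [0, 0, 0]], [0, [0, 0, 0.08], [0, 0, 0]], [0, [0, 0, 0.15], [0, 0, 0]], [0, [0, 0, 0.25], [0, 0, 0]], [0, [0, 0, 0.25], [0, 0, 0]]])

```text
t: 31.4
tool_pos: [0.5419, -0.1629, 0.3428]
tool_rot: [2.348, 2.065, 0.009]
contact_force: [1.6, 0.2, 2.7]
opening: 0.0427
grip_force: 0.0
```

jog_arm(deltas=[[-0.5, [-0.03, -0.1, 0], [0, 0, 0]], [-0.5, [-0.05, -0.2, 0], [0, 0, 0]], [-0.5, [-0.064, -0.3, 0], [0, 0, 0]], [-0.5, [-0.064, -0.4, 0], [0, 0, 0]], [-0.5, [-0.064, -0.46, 0], [0, 0, 0]], [-0.5, [-0.064, -0.46, 0], [0, 0, 0]], [-0.5, [-0.064, -0.46, 0], [0, 0, 0]]])

```text
t: 31.98
tool_pos: [0.5134, -0.3469, 0.3325]
tool_rot: [2.36, 2.072, 0.0]
contact_force: [-0.1, -0.1, -0.9]
opening: 0.0642
grip_force: 0.0
```

```bash
python3 st.py; python3 snap.py w10
```

```text
31.98 [ 0.5134 -0.3469  0.3325] q [-0.71 -0.    1.5  -0.    1.64 -0.58] F [-0.1 -0.1 -0.9] op 0.0642 g 0.0
[[0.13, 0.992, 0.001], [0.992, -0.13, -0.001], [-0.001, 0.001, -1.0]]
31.98 [ 0.5134 -0.3469  0.3325] [2.36  2.072 0.   ] [-0.714 -0.     1.501 -0.     1.641 -0.584] [-0.1 -0.1 -0.9] 0.0642
```

View pics/w10.png

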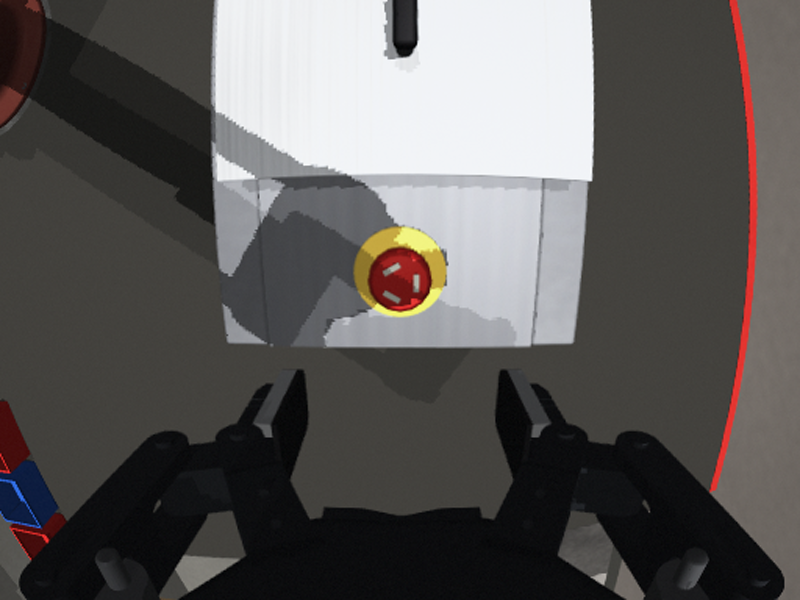

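The lid is on and square: its −y top corners are at (215,181) and (592,181). The red head is at (400,279) and the yellow disc at (400,271).

```bash
python3 - <<'E'
from h import *
import pickle;o,c,im=pickle.load(open("pics/w10.pkl","rb"))
w=lambda u,v,z:wray(c,(u*.64,v*.64),z)
a,b=w(215,181,.215),w(592,181,.215); print("lid edge",a.round(4),b.round(4),np.linalg.norm(a-b),"centre",((a+b)/2+.12*np.array([.125,.992,0])).round(4))
print("head",w(400,279,.201).round(4),"yellow",w(400,271,.173).round(4))
print("deck corners",w(229,343,.17).round(4),w(575,345,.17).round(4))
E
```

```text
lid edge [ 0.4145 -0.2653  0.215 ] [ 0.6334 -0.2939  0.215 ] 0.22082513626340536 centre [ 0.539  -0.1605  0.215 ]
head [ 0.5134 -0.3425  0.201 ] yellow [ 0.5132 -0.344   0.173 ]
deck corners [ 0.3799 -0.3814  0.17  ] [ 0.6352 -0.4168  0.17  ]
```

jog_arm(deltas=[[-0.5, [0, 0.002, -0.05], [0, 0, 0.159]], [-0.5, [0, 0.002, -0.1], [0, 0, 0.159]], [-0.5, [0, 0.002, -0.17], [0, 0, 0.159]], [-0.5, [0, 0.002, -0.24], [0, 0, 0.159]], [-0.5, [0, 0.002, -0.3], [0, 0, 0.159]], [-0.5, [0, 0.002, -0.34], [0, 0, 0.159]], [-0.5, [0, 0.002, -0.36], [0, 0, 0.159]], [-0.5, [0, 0.002, -0.375], [0, 0, 0.159]], [-0.5, [0, 0.002, -0.385], [0, 0, 0.159]], [-0.5, [0, 0.002, -0.385], [0, 0, 0.159]], [-0.5, [0, 0.002, -0.385], [0, 0, 0.159]]])

```text
t: 32.95
tool_pos: [0.5143, -0.3452, 0.1793]
tool_rot: [1.771, 2.591, -0.001]
contact_force: [0.0, -0.6, 0.2]
opening: 0.0641
grip_force: 0.0
```

jog_arm(deltas=[[1, [0, 0, 0], [0, 0, 0]], [1, [0, 0, 0], [0, 0, 0]], [1, [0, 0, 0], [0, 0, 0]], [1, [0, 0, 0], [0, 0, 0]], [1, [0, 0, 0], [0, 0, 0]]], squeeze=40)

```text
t: 33.37
tool_pos: [0.5136, -0.3456, 0.1796]
tool_rot: [1.772, 2.592, -0.002]
contact_force: [-4.3, -0.1, 7.0]
opening: 0.0387
grip_force: 40.4
```

```bash
python3 st.py
```

```text
33.37 [ 0.5136 -0.3456  0.1796] q [-0.71  0.07  1.68 -0.    1.39 -1.08] F [-4.3 -0.1  7. ] op 0.0387 g 40.4
[[-0.363, 0.932, 0.001], [0.932, 0.363, -0.002], [-0.002, 0.0, -1.0]]
```

jog_arm(deltas=[[1, [0, 0, 0.002], [0, 0, -0.036]], [1, [0, 0, 0.004], [0, 0, -0.072]], [1, [0, 0, 0.007], [0, 0, -0.108]], [1, [0, 0, 0.009], [0, 0, -0.144]], [1, [0, 0, 0.011], [0, 0, -0.18]], [1, [0, 0, 0.013], [0, 0, -0.216]], [1, [0, 0, 0.016], [0, 0, -0.252]], [1, [0, 0, 0.019], [0, 0, -0.288]], [1, [0, 0, 0.02], [0, 0, -0.324]], [1, [0, 0, 0.02], [0, 0, -0.335]], [1, [0, 0, 0.02], [0, 0, -0.335]], [1, [0, 0, 0.02], [0, 0, -0.335]]])

```text
t: 34.37
tool_pos: [0.5127, -0.3455, 0.1872]
tool_rot: [2.835, 1.351, -0.004]
contact_force: [-5.6, 0.5, 6.2]
opening: 0.0385
grip_force: 41.2
```

```bash
python3 st.py; python3 snap.py w11
```

```text
34.37 [ 0.5127 -0.3455  0.1872] q [-0.71  0.07  1.67 -0.    1.4  -0.03] F [-5.6  0.5  6.2] op 0.0385 g 41.2
[[0.63, 0.777, -0.002], [0.777, -0.63, -0.002], [-0.003, -0.001, -1.0]]
34.37 [ 0.5127 -0.3455  0.1872] [ 2.835  1.351 -0.004] [-0.712  0.068  1.672 -0.003  1.403 -0.03 ] [-5.6  0.5  6.2] 0.0385
```

View pics/w11.png

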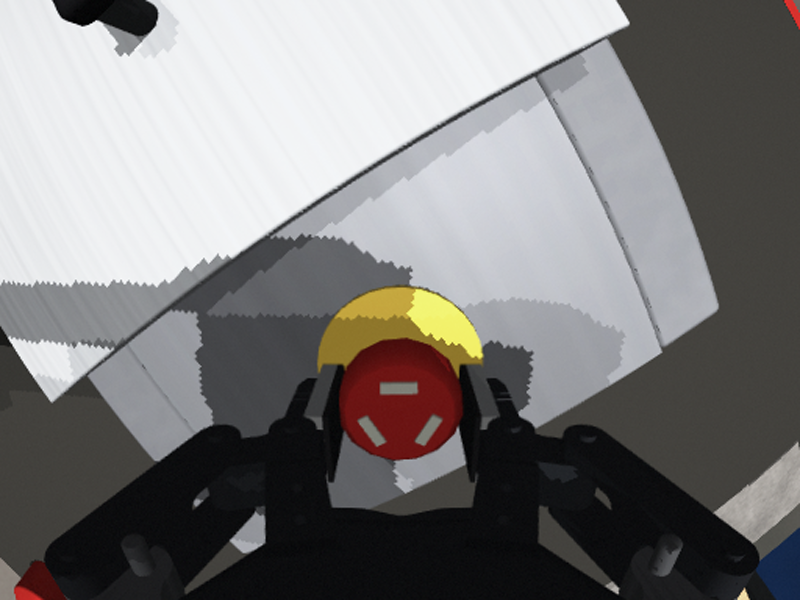

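The head turned with the gripper; the marks are at (398,388), (370,430) and (430,430). Letting go and going back to the first viewing pose to compare the head's height.

jog_arm(deltas=[[-0.5, [0, 0, 0], [0, 0, 0]], [-0.5, [0, 0, 0], [0, 0, 0]], [-0.5, [0, 0, 0], [0, 0, 0]], [-0.5, [0, 0, 0], [0, 0, 0]], [-0.5, [0, 0, 0.05], [0, 0, 0]], [-0.5, [0, 0, 0.12], [0, 0, 0]], [-0.5, [-0.003, -0.0125, 0.2], [0, 0, -0.144]], [-0.5, [-0.003, -0.0125, 0.259], [0, 0, -0.144]], [-0.5, [-0.003, -0.0125, 0.259], [0, 0, -0.144]], [-0.5, [-0.003, -0.0125, 0.259], [0, 0, -0.144]], [-0.5, [-0.003, -0.0125, 0.259], [0, 0, -0.144]], [-0.5, [-0.003, -0.0125, 0.259], [0, 0, -0.144]]])

```text
t: 35.42
tool_pos: [0.5124, -0.3498, 0.289]
tool_rot: [-3.066, -0.685, 0.001]
contact_force: [-0.5, -0.0, -0.4]
opening: 0.0641
grip_force: 0.0
```

```bash
python3 snap.py w12; python3 - <<'E'
from h import *; import pickle
for k in("w1","w2","w12"):
    o,c,im=pickle.load(open(f"pics/{k}.pkl","rb"))
    h=cv2.cvtColor(im,cv2.COLOR_RGB2HSV)
    red=((h[:,:,0]<6)|(h[:,:,0]>174))&(h[:,:,1]>150); red[:, :200]=0; red[:,300:]=0; red[:150]=0;red[225:]=0
    ye=(abs(h[:,:,0]-28)<6)&(h[:,:,1]>120); ye[:120]=0;ye[:,:200]=0;ye[:,320:]=0;ye[225:]=0
    v,u=np.nonzero(red);vy,uy=np.nonzero(ye)
    print(k,u.min(),u.max(),v.min(),v.max(),len(u),"yel top",vy.min(),"red-yel",v.max()-vy.min(),"dz pred",[(wproj(c,[.5135,-.3465,z])).round(1).tolist() for z in(.201,.209)])
t=ctrl.get_image("top"); a=cv2.imread("pics/w12.png")
b=cv2.resize(t[100:300,80:430,::-1],(700,400),interpolation=cv2.INTER_CUBIC)
b=b[:, :]; a2=cv2.resize(a,(266,200))
cv2.imwrite("pics/f.png",np.vstack([b,np.hstack([a2,np.zeros((200,434,3),np.uint8)])]))
E
```

```text
35.42 [ 0.5124 -0.3498  0.289 ] [-3.066e+00 -6.850e-01  1.000e-03] [-7.190e-01  1.500e-02  1.556e+00 -1.000e-03  1.571e+00  4.120e-01] [-0.5 -0.  -0.4] 0.0641
w1 228 274 168 216 1587 yel top 150 red-yel 66 dz pred [[253.3, 192.3], [253.2, 195.3]]
w2 229 274 166 212 1492 yel top 150 red-yel 62 dz pred [[253.8, 192.6], [253.7, 195.5]]
w12 228 275 170 218 1612 yel top 152 red-yel 66 dz pred [[253.5, 194.2], [253.4, 197.2]]
```

View pics/f.png

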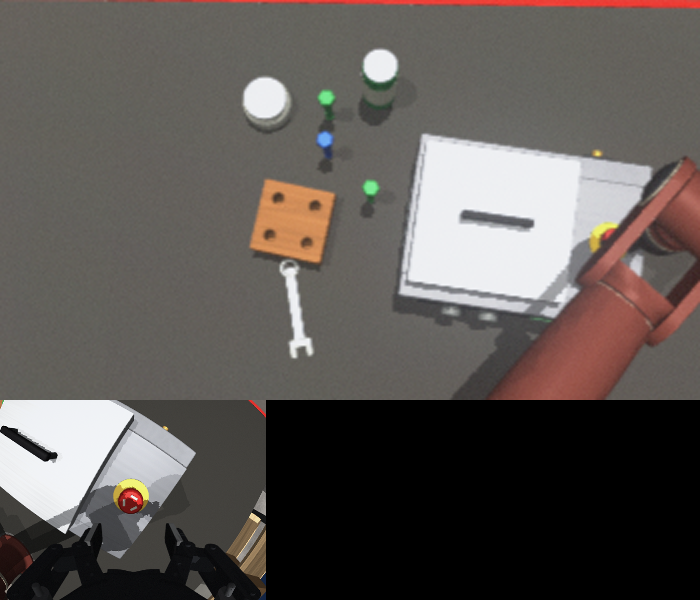

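The button is up: the head's image offset is 66 px, the same as at the start (62 px when latched). The lid is seated on the tank, the stand is empty, and the other things on the bench are where they were. Handing in.

```bash
python3 -c "
from station import ctrl
print(ctrl.finish_job())"
```

```text
the job is handed in; nothing more can be done
None
```

The job is done and handed in at about 35 s: stop button latched first, all three axles present (axle1 was absent) laid flat in the tray, lid fully down over the rim, then the button turned clockwise until it popped up; the other things on the bench were not moved.

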